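# Check the domino tins back in after class

## Task

The class has handed in its domino tins, but some came back empty and from outside they all look the same: lift each one to feel whether its tiles are inside, lay those that are full flat in the deep grey storage tray and the empty ones flat in the shallow wooden tray, in one layer with none on top of another. When every tin is sorted, take the scanner from its charging cradle, hold it steady about 10 cm in front of the bar-code card on the side of the storage tray, pointing at the middle of the card, for two seconds, and lay it back in its cradle the way it was. Leave the other things on the desk standing where they are.

Things in the scene. Friction and masses are not known exactly. Their poses are not given: they have to be found in the camera images.
- tin_a: one of four to six closed bare-metal domino tins, all alike: 90 x 56 x 40 mm, lid stays shut, lying flat on the desk at the start. Origin at the centre of the tin; x along the 90 mm, y across the 56 mm, z up through the lid. An empty tin weighs 58 to 75 g, one with its tiles inside 229 to 305 g; nothing in the looks, names or places tells which. One to three are empty and one to three full. None if this tin is not there.
- tin_b: one of four to six closed bare-metal domino tins, all alike: 90 x 56 x 40 mm, lid stays shut, lying flat on the desk at the start. Origin at the centre of the tin; x along the 90 mm, y across the 56 mm, z up through the lid. An empty tin weighs 58 to 75 g, one with its tiles inside 229 to 305 g; nothing in the looks, names or places tells which. One to three are empty and one to three full. None if this tin is not there.
- tin_c: one of four to six closed bare-metal domino tins, all alike: 90 x 56 x 40 mm, lid stays shut, lying flat on the desk at the start. Origin at the centre of the tin; x along the 90 mm, y across the 56 mm, z up through the lid. An empty tin weighs 58 to 75 g, one with its tiles inside 229 to 305 g; nothing in the looks, names or places tells which. One to three are empty and one to three full. None if this tin is not there.
- tin_d: one of four to six closed bare-metal domino tins, all alike: 90 x 56 x 40 mm, lid stays shut, lying flat on the desk at the start. Origin at the centre of the tin; x along the 90 mm, y across the 56 mm, z up through the lid. An empty tin weighs 58 to 75 g, one with its tiles inside 229 to 305 g; nothing in the looks, names or places tells which. One to three are empty and one to three full. None if this tin is not there.
- tin_e: one of four to six closed bare-metal domino tins, all alike: 90 x 56 x 40 mm, lid stays shut, lying flat on the desk at the start. Origin at the centre of the tin; x along the 90 mm, y across the 56 mm, z up through the lid. An empty tin weighs 58 to 75 g, one with its tiles inside 229 to 305 g; nothing in the looks, names or places tells which. One to three are empty and one to three full. None if this tin is not there.
- tin_f: one of four to six closed bare-metal domino tins, all alike: 90 x 56 x 40 mm, lid stays shut, lying flat on the desk at the start. Origin at the centre of the tin; x along the 90 mm, y across the 56 mm, z up through the lid. An empty tin weighs 58 to 75 g, one with its tiles inside 229 to 305 g; nothing in the looks, names or places tells which. One to three are empty and one to three full. None if this tin is not there.
- storage_tray: the deep grey plastic storage tray fixed on the left of the desk, the only one with a label holder: outside 345 (its x) x 150 (its y) x 64 mm high, walls and floor 5 mm, so inside 335 x 140 mm. Origin under the centre of its floor, z up. Room for three tins end to end along x in one layer.
- wood_tray: the shallow wooden tray fixed on the right of the desk: outside 345 (its x) x 150 (its y) x 30 mm high, walls and floor 7 mm, so inside 331 x 136 mm. Origin under the centre of its floor, z up. Room for three tins end to end along x in one layer.
- label (a point): centre of the white bar-code card, 84 x 34 mm, in a holder sloping at 45 degrees on the long side of the storage tray that faces the middle of the desk (the tray's -y side); it stands 17 mm out from that side, 50 mm above the desk. Axes as the storage tray's: the card faces its -y and up. A level scanner pointing along the tray's +y reads it well.
- scanner: black cordless bar-code scanner, 146 mm long, lying level in its charging cradle: a grip 44 mm wide and 34 mm high from 75 mm behind to 21 mm ahead of the origin, then a head 56 mm wide and 36 mm high to 71 mm ahead. Origin on its underside (under the grip, near the balance point, which lies 3 mm ahead); x forward along the beam, z up. Mass 160 g.
- scanner_window (a point): centre of the scanner's reading window at the front of its head: 72 mm ahead of the scanner's origin and 17 mm above its underside; axes as the scanner's, and the beam leaves along +x. It needs no trigger: it reads a label when its beam, 50 to 200 mm long, rests within 20 mm of the label's centre for about a second.
- cradle: low grey charging cradle fixed on the desk: a plate 80 mm wide, from 75 mm behind to 55 mm ahead of the origin, top 12 mm above the desk, with two 10 mm high side rails 61 mm apart (inner faces) from 65 mm behind to 15 mm ahead, for the scanner to lie between. Origin under the place of the scanner's origin; x points where the scanner's window points when home, z up. Home, the scanner's origin stands 12 mm above the cradle's, axes alike.
- card_pack: banded pack of cards, 88 x 63 x 19 mm, lying among the tins; not needed. Origin under its centre.
- tumbler: drinking bottle, 68 mm across, 190 mm high, standing at the back left; not needed. Origin under its centre.
- lidded_cup: white lidded cup, 96 mm across, 117 mm high, standing at the back right; not needed. Origin under its centre.
- board_eraser: blackboard eraser, 130 x 50 x 38 mm, lying at the back; not needed. Origin under its centre.
- glue_stick: glue stick standing up, 30 mm across, 98 mm high, at the back; not needed. Origin under its centre.

How it is judged:
On the way, in this order (a step that is already met when the one before it is completed fails the run):
1. every tin lies flat and released in its tray: full ones in the storage tray, empty ones in the wooden tray (((x of tin_a in the frame of storage_tray between -0.165 and 0.165 m and y of tin_a in the frame of storage_tray between -0.07 and 0.07 m and z of tin_a in the frame of storage_tray below 0.036 m and angle between the z axis of tin_a and the z axis of storage_tray, either way round below 0.15 rad and linear speed of tin_a below 0.03 m/s and contact force between tin_a and the fingers below 0.05 N and contact force between tin_a and storage_tray above 1.5 N) or (x of tin_a in the frame of wood_tray between -0.165 and 0.165 m and y of tin_a in the frame of wood_tray between -0.07 and 0.07 m and z of tin_a in the frame of wood_tray below 0.036 m and angle between the z axis of tin_a and the z axis of wood_tray, either way round below 0.15 rad and linear speed of tin_a below 0.03 m/s and contact force between tin_a and the fingers below 0.05 N and contact force between tin_a and wood_tray between 0.1 and 1.5 N)) and ((x of tin_b in the frame of storage_tray between -0.165 and 0.165 m and y of tin_b in the frame of storage_tray between -0.07 and 0.07 m and z of tin_b in the frame of storage_tray below 0.036 m and angle between the z axis of tin_b and the z axis of storage_tray, either way round below 0.15 rad and linear speed of tin_b below 0.03 m/s and contact force between tin_b and the fingers below 0.05 N and contact force between tin_b and storage_tray above 1.5 N) or (x of tin_b in the frame of wood_tray between -0.165 and 0.165 m and y of tin_b in the frame of wood_tray between -0.07 and 0.07 m and z of tin_b in the frame of wood_tray below 0.036 m and angle between the z axis of tin_b and the z axis of wood_tray, either way round below 0.15 rad and linear speed of tin_b below 0.03 m/s and contact force between tin_b and the fingers below 0.05 N and contact force between tin_b and wood_tray between 0.1 and 1.5 N)) and ((x of tin_c in the frame of storage_tray between -0.165 and 0.165 m and y of tin_c in the frame of storage_tray between -0.07 and 0.07 m and z of tin_c in the frame of storage_tray below 0.036 m and angle between the z axis of tin_c and the z axis of storage_tray, either way round below 0.15 rad and linear speed of tin_c below 0.03 m/s and contact force between tin_c and the fingers below 0.05 N and contact force between tin_c and storage_tray above 1.5 N) or (x of tin_c in the frame of wood_tray between -0.165 and 0.165 m and y of tin_c in the frame of wood_tray between -0.07 and 0.07 m and z of tin_c in the frame of wood_tray below 0.036 m and angle between the z axis of tin_c and the z axis of wood_tray, either way round below 0.15 rad and linear speed of tin_c below 0.03 m/s and contact force between tin_c and the fingers below 0.05 N and contact force between tin_c and wood_tray between 0.1 and 1.5 N)) and ((x of tin_d in the frame of storage_tray between -0.165 and 0.165 m and y of tin_d in the frame of storage_tray between -0.07 and 0.07 m and z of tin_d in the frame of storage_tray below 0.036 m and angle between the z axis of tin_d and the z axis of storage_tray, either way round below 0.15 rad and linear speed of tin_d below 0.03 m/s and contact force between tin_d and the fingers below 0.05 N and contact force between tin_d and storage_tray above 1.5 N) or (x of tin_d in the frame of wood_tray between -0.165 and 0.165 m and y of tin_d in the frame of wood_tray between -0.07 and 0.07 m and z of tin_d in the frame of wood_tray below 0.036 m and angle between the z axis of tin_d and the z axis of wood_tray, either way round below 0.15 rad and linear speed of tin_d below 0.03 m/s and contact force between tin_d and the fingers below 0.05 N and contact force between tin_d and wood_tray between 0.1 and 1.5 N)) and ((x of tin_e in the frame of storage_tray between -0.165 and 0.165 m and y of tin_e in the frame of storage_tray between -0.07 and 0.07 m and z of tin_e in the frame of storage_tray below 0.036 m and angle between the z axis of tin_e and the z axis of storage_tray, either way round below 0.15 rad and linear speed of tin_e below 0.03 m/s and contact force between tin_e and the fingers below 0.05 N and contact force between tin_e and storage_tray above 1.5 N) or (x of tin_e in the frame of wood_tray between -0.165 and 0.165 m and y of tin_e in the frame of wood_tray between -0.07 and 0.07 m and z of tin_e in the frame of wood_tray below 0.036 m and angle between the z axis of tin_e and the z axis of wood_tray, either way round below 0.15 rad and linear speed of tin_e below 0.03 m/s and contact force between tin_e and the fingers below 0.05 N and contact force between tin_e and wood_tray between 0.1 and 1.5 N)) and ((x of tin_f in the frame of storage_tray between -0.165 and 0.165 m and y of tin_f in the frame of storage_tray between -0.07 and 0.07 m and z of tin_f in the frame of storage_tray below 0.036 m and angle between the z axis of tin_f and the z axis of storage_tray, either way round below 0.15 rad and linear speed of tin_f below 0.03 m/s and contact force between tin_f and the fingers below 0.05 N and contact force between tin_f and storage_tray above 1.5 N) or (x of tin_f in the frame of wood_tray between -0.165 and 0.165 m and y of tin_f in the frame of wood_tray between -0.07 and 0.07 m and z of tin_f in the frame of wood_tray below 0.036 m and angle between the z axis of tin_f and the z axis of wood_tray, either way round below 0.15 rad and linear speed of tin_f below 0.03 m/s and contact force between tin_f and the fingers below 0.05 N and contact force between tin_f and wood_tray between 0.1 and 1.5 N))), for 0.3 s.
2. the held scanner's beam rests steadily on the label: label 50 to 200 mm ahead of the window and within 20 mm of the beam's axis, window in front of the card, for 1 s (x of label in the frame of scanner_window between 0.05 and 0.2 m and y of label in the frame of scanner_window between -0.02 and 0.02 m and z of label in the frame of scanner_window between -0.02 and 0.02 m and y of scanner_window in the frame of label below -0.04 m and x of scanner_window in the frame of label between -0.1 and 0.1 m and contact force between scanner and the fingers above 1 N and linear speed of scanner below 0.03 m/s and angular speed of scanner below 0.25 rad/s), for 1 s.
At the end, for the whole second after the job is handed in: Full tins lie flat (0.15 rad) on the storage tray's floor and empty ones on the wooden tray's, none stacked, all released and at rest; the scanner lies level in its cradle the way it was, within 25 mm along, 16 mm across and 0.25 rad of home (all of step 1 and x of scanner in the frame of cradle between -0.025 and 0.025 m and y of scanner in the frame of cradle between -0.016 and 0.016 m and z of scanner in the frame of cradle between 0.005 and 0.018 m and x of scanner_window in the frame of cradle above 0.04 m and angle between the x axis of scanner and the x axis of cradle, either way round below 0.25 rad and angle between scanner's own z axis and vertical below 0.12 rad and linear speed of scanner below 0.03 m/s); the robot touches nothing.
It fails at once if the card pack is knocked over or shoved more than 6 cm (distance of card_pack from where it was at the start of the episode above 0.06 m or angle between card_pack's own z axis and vertical above 0.6 rad).
It fails at once if the tumbler is knocked over or shoved more than 6 cm (distance of tumbler from where it was at the start of the episode above 0.06 m or angle between tumbler's own z axis and vertical above 0.6 rad).
It fails at once if the lidded cup is knocked over or shoved more than 6 cm (distance of lidded_cup from where it was at the start of the episode above 0.06 m or angle between lidded_cup's own z axis and vertical above 0.6 rad).
It fails at once if the board eraser is knocked over or shoved more than 6 cm (distance of board_eraser from where it was at the start of the episode above 0.06 m or angle between board_eraser's own z axis and vertical above 0.6 rad).
It fails at once if the glue stick is knocked over or shoved more than 6 cm (distance of glue_stick from where it was at the start of the episode above 0.06 m or angle between glue_stick's own z axis and vertical above 0.6 rad).
Of tin_a, tin_b, tin_c, tin_d, tin_e, tin_f only 4 to 6 are there at a start; the rules pass over those that are not, and their reading is None.
Of tiles_a, tiles_b, tiles_c, tiles_d, tiles_e, tiles_f only 3 to 3 are there at a start; the rules pass over those that are not, and their reading is None.
At some moment in a run one of tin_a, tin_b, tin_c, tin_d, tin_e, tin_f may be knocked a few centimetres aside while the robot is not near it.
Once in a run the grip may slacken for a moment while it holds something.
It also fails if it takes over 210 s, if anything falls off the work surface, if the arm or the gripper's body presses on something with over 40 N, if the wrist force passes 120 N, or if a joint passes its speed limit or range.

## Robot

A 7-joint arm with a two-finger parallel gripper is mounted at the origin on the work surface. World frame = base frame: x ahead of the robot, y to its left, z up, the work surface at z = 0. Lengths are in m, angles in rad, forces in N, time in s.
With the tool pointing down it reaches from about 0.425 to 0.925 m from the base axis. Payload 6.8 kg.
Tool frame: the origin (TCP) lies between the finger pads; the fingertips stand r.finger_overhang ahead of it and the grasp point (between the pads) lies 6 mm ahead of it (r.finger_overhang is the distance from the TCP to the fingertips, in m); z points along the fingers, x is the direction in which the jaws open and shut, and the axes are right-handed (so a half turn about z gives the same grasp; the last joint's range is limited). The gripper opens to 85 mm and grips with 20 to 120 N. Pads are 22 mm wide; open, the fingers measure 114 mm over their backs; the gripper's body (76 mm by 85 mm) begins 54 mm behind the grasp point. The pads swing forward as they close: fully open they stand 13 mm farther back than shut.
Start: joints at [-1.449, 0.477, 0.022, 1.555, -0.011, 1.109, -0.083], TCP at [0.154, 0.657, 0.256] pointing down, gripper open.
Joint ranges: [-2.96, 2.96], [-0.34, 2.1], [-1.41, 1.46], [0.24, 2.44], [-1.37, 4.51], [0.17, 1.92], [-2.96, 2.96]. Speed limits (rad/s): [2.39, 2.39, 3.14, 3.14, 3.14, 3.14, 3.14].

## Interface

Orientations are given as a rotation vector (axis times angle).
In Python, from bench import r, viewer, hand_in gives the robot as it stands.
- The arm moves only by the tool carry_out, never from a script. Its arguments are lists of equal length, an entry for each row: "slide": the shift along the world's x, y, z in m, a list of three; "angular": the turn, a rotation vector about the world's x, y, z in degrees, a list of three. A call has 1 to 8 rows; each row shifts and turns the pose as measured when the row begins; what a row does not reach is not made up. A row lasts 1/10 s, in which the tool goes at most 50 mm and 8.59 degrees, less where a joint would pass 70% of its speed; a pose out of reach is approached as far as the arm can. A call is refused whole if a number of a shift passes 0.05 or a number of a turn 8.59, either way. A call with a gripper value outside its range is refused whole. "grip" is the closure, from -1 (fully open) to 1 (shut), set as the call begins (left out, the last holds). The fingers move at their own pace and stop on an object; "grip_force" is the grip in N (left out, the last holds). Time passes only in rows, so rows that do not move let the fingers close. It gives the time, the measured TCP pose, the force and the opening at its end, in the units of the state.
- r.get_obs(): the state, without advancing time (a new reading comes with each control period).
- viewer.capture(name): name is "scene" or "top" or "wrist"; returns the picture (480x640x3 uint8, red, green, blue); there is no depth.
- viewer.calibration(name): a dict with "camera_matrix" (3x3 intrinsics, pixels), "pose" (4x4, takes a point from camera to world coordinates). Camera axes: x right, y down, z forward; pixel columns grow to the right and rows downward; lengths in m; the calibration is good to about 2 mm. A picture is of the moment at which its call begins: read the wrist's pose just before it. calibration takes no time and is no camera call; for the wrist camera it gives the pose at the moment of the call.
- hand_in(): hands the job in, once; it reports no verdict.
The state is a dict: "t": time; "joint_pos": joint angles; "joint_vel": joint speeds; "joint_torque": joint torques, N m; "tool_pos": TCP position; "tcp_rot": TCP orientation; "ft_force": force on the tool from outside, world axes, zero at the start; "moment": the same for the moment, N m; "opening": finger opening in m.
Only numpy, scipy, OpenCV 4.12 (cv2) and the standard library are available. Lean on these libraries where they do the work, as an engineer would, in place of code of your own. Each camera call takes 0.05 s, during which the arm holds its last target.

## Working session

There is one attempt and no reset: what is moved stays moved. The work goes in short steps, Python scripts to look and compute and a tool call to move; the robot and the scene stay as the last step left them, time stands still between calls to the robot, and variables do not carry over. Pictures are saved under pics/ and viewed, and the job is handed in when it is done.

Besides the shell and the picture viewer there is one more tool, called after "Request:" as name(argument=value, ...) on one line, values as JSON. carry_out: Moves the arm, as the interface text tells. Its arguments: {"type":"object","properties":{"slide":{"type":"array","items":{"type":"array","items":{"type":"number"}}},"angular":{"type":"array","items":{"type":"array","items":{"type":"number"}}},"grip":{"type":"number"},"grip_force":{"type":"number"}},"required":["slide","angular"]}

```bash
ls; mkdir -p pics; python3 - <<'E'
from bench import r, viewer
import cv2
o=r.get_obs(); print({k:o[k] for k in o}); print(r.finger_overhang)
for n in ["scene","top","wrist"]:
    im=viewer.capture(n); cv2.imwrite(f"pics/{n}0.png",im[:,:,::-1]); c=viewer.calibration(n); print(n,c["camera_matrix"],c["pose"])
E
```

```text
pics
{'t': 0.0, 'joint_pos': array([-1.44908002,  0.47778351,  0.02236335,  1.55646767, -0.01152375,
        1.10931828, -0.08310023]), 'joint_vel': array([-0.00039545,  0.00186525, -0.00085592, -0.00147688, -0.00063211,
        0.00191664,  0.00101787]), 'joint_torque': array([-9.10421750e-04, -5.96436310e+01,  1.60744373e+00, -2.81192440e+01,
        1.23478522e-02,  9.36484372e-03,  4.24080474e-05]), 'tool_pos': array([0.15365672, 0.65670263, 0.25533042]), 'tcp_rot': array([ 2.46052591e+00,  1.95130435e+00, -2.14483334e-03]), 'ft_force': array([-0.55622214,  0.21761476,  0.93474257]), 'moment': array([0.00717689, 0.06501164, 0.02847578]), 'opening': 0.0849996265732768}
0.025
scene [[553.56349906   0.         326.43628377]
 [  0.         553.56349906 238.63326604]
 [  0.           0.           1.        ]] [[ 0.82538545  0.41337221 -0.38452863  1.05160368]
 [ 0.56416384 -0.57808606  0.58952155 -0.66765465]
 [ 0.02140118 -0.70351967 -0.71035348  0.85431006]
 [ 0.          0.          0.          1.        ]]
top [[433.82015318   0.         316.97225002]
 [  0.         433.82015318 236.80883413]
 [  0.           0.           1.        ]] [[ 1.44801677e-03 -9.91439550e-01  1.30558503e-01  4.80820425e-01]
 [-9.99924358e-01  1.59124553e-04  1.22984683e-02 -1.11930791e-02]
 [-1.22139629e-02 -1.30566436e-01 -9.91364325e-01  1.13621695e+00]
 [ 0.00000000e+00  0.00000000e+00  0.00000000e+00  1.00000000e+00]]
wrist [[363.03340986   0.         316.60294912]
 [  0.         363.03340986 238.02436383]
 [  0.           0.           1.        ]] [[ 0.22795889  0.92870033  0.29249006  0.07733449]
 [ 0.97366943 -0.21693417 -0.07005286  0.67423311]
 [-0.00160703  0.3007578  -0.9536992   0.37112018]
 [ 0.          0.          0.          1.        ]]
```

View pics/top0.png

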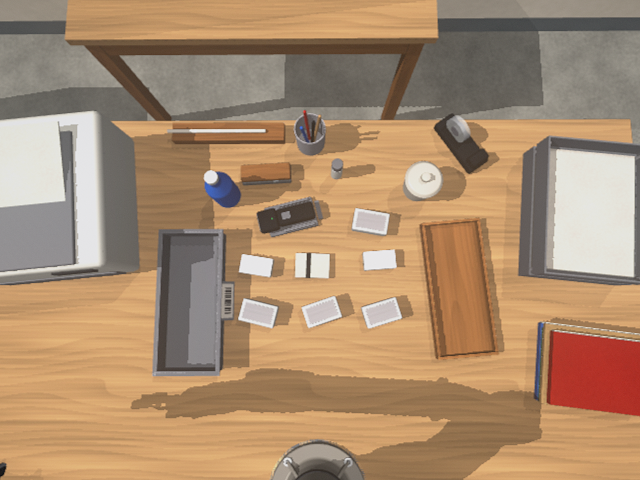

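View pics/scene0.png

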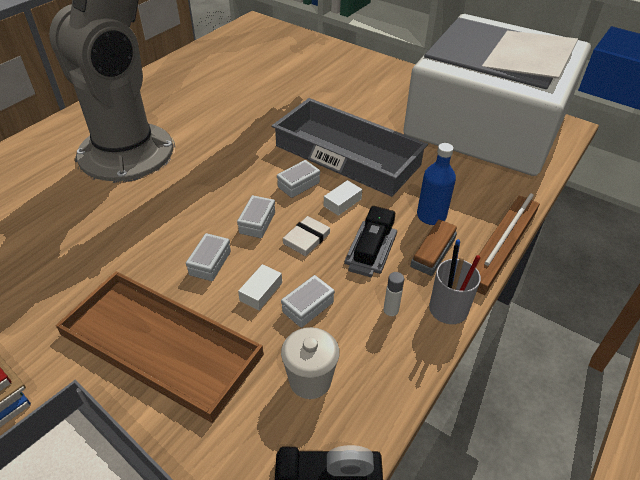

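View pics/wrist0.png

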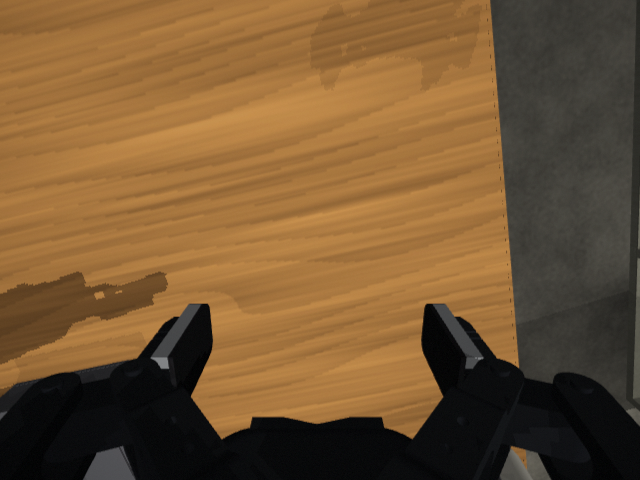

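```bash
python3 - <<'E'
import cv2
im=cv2.imread("pics/top0.png"); cv2.imwrite("pics/top0z.png",cv2.resize(im[180:360,220:420],None,fx=4,fy=3.3,interpolation=cv2.INTER_CUBIC)[:600])
im=cv2.imread("pics/scene0.png"); cv2.imwrite("pics/scene0z.png",cv2.resize(im[140:340,170:430],None,fx=3,fy=3,interpolation=cv2.INTER_CUBIC))
E
```

```text
(no output)
```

View pics/scene0z.png

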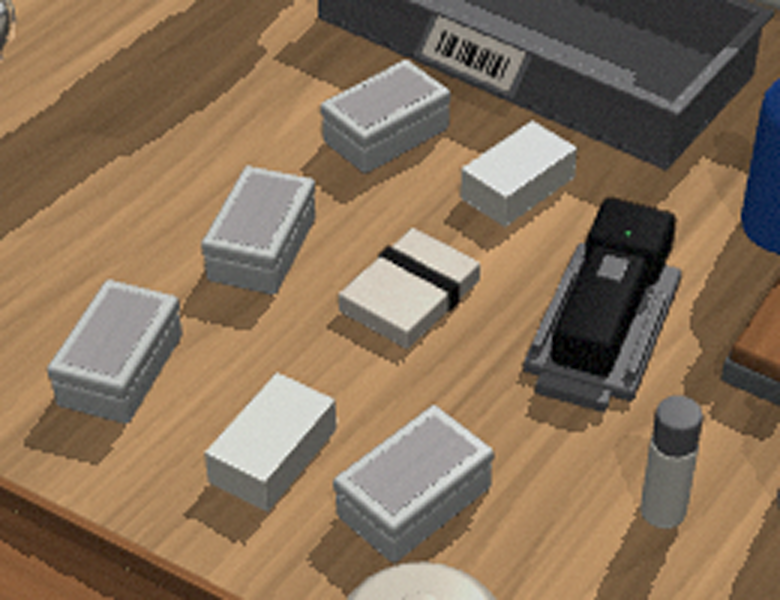

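View pics/top0z.png

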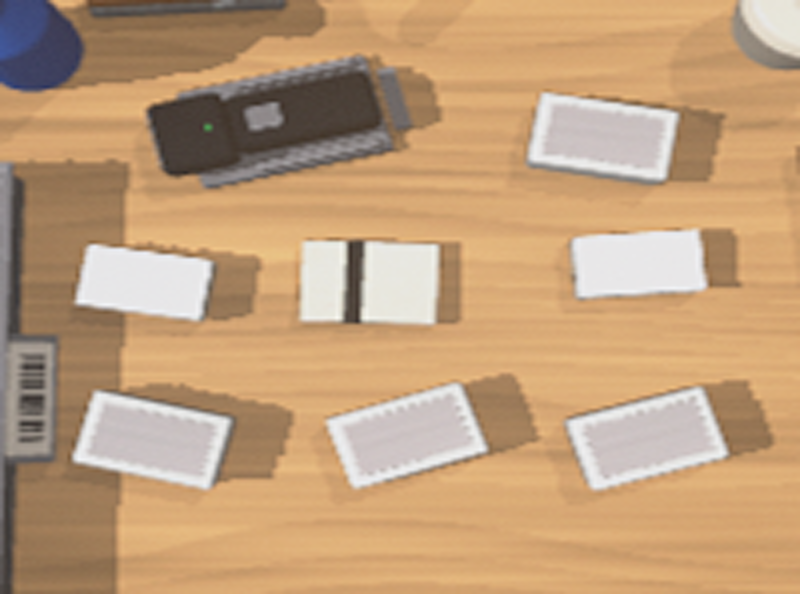

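```bash
cat > h.py <<'E'
import numpy as np, cv2
from bench import r, viewer
from scipy.spatial.transform import Rotation as R
def unproj(c,uv,z):
    K=c["camera_matrix"];T=c["pose"]
    uv=np.atleast_2d(np.array(uv,float)); d=np.c_[uv,np.ones(len(uv))]@np.linalg.inv(K).T@T[:3,:3].T
    s=(z-T[2,3])/d[:,2]; return T[:3,3]+d*s[:,None]
def proj(c,P):
    K=c["camera_matrix"];T=c["pose"]
    p=(np.atleast_2d(P)-T[:3,3])@T[:3,:3]; q=p@K.T; return q[:,:2]/q[:,2:]
def st():
    o=r.get_obs(); M=R.from_rotvec(o["tcp_rot"]).as_matrix()
    print("t%.2f"%o["t"],"pos",o["tool_pos"].round(4),"zax",M[:,2].round(3),"xax yaw %.2f"%np.degrees(np.arctan2(M[1,0],M[0,0])),"F",o["ft_force"].round(2),"op %.4f"%o["opening"]); return o
E
cat > look.py <<'E'
from h import *
import sys
im=viewer.capture("top"); c=viewer.calibration("top")
cv2.imwrite("pics/%s.png"%sys.argv[1],im[:,:,::-1])
hsv=cv2.cvtColor(im,cv2.COLOR_RGB2HSV)
m=((hsv[:,:,1]<45)&(hsv[:,:,2]>165)).astype(np.uint8)
m[:190]=0; m[370:]=0; m[:,:150]=0; m[:,510:]=0
m=cv2.morphologyEx(m,cv2.MORPH_CLOSE,np.ones((3,3)))
for ct in cv2.findContours(m,cv2.RETR_EXTERNAL,cv2.CHAIN_APPROX_NONE)[0]:
    if cv2.contourArea(ct)<200: continue
    P=unproj(c,ct[:,0,:],0.04)[:,:2].astype(np.float32)*1000
    rc=cv2.minAreaRect(P); px=cv2.minAreaRect(ct)[0]
    (w,h),a=rc[1],rc[2]
    if w<h: w,h,a=h,w,a+90
    print("px",np.round(px),"xy mm",np.round(rc[0],1),"size %.1f %.1f long-axis deg %.1f"%(w,h,(a+90)%180-90))
E
python3 look.py top1
```

```text
px [257. 313.] xy mm [433.6 150.8] size 89.0 55.4 long-axis deg 76.3
px [381. 312.] xy mm [ 435.6 -157.4] size 90.4 55.5 long-axis deg -73.0
px [321. 311.] xy mm [437.6  -8.2] size 88.4 55.3 long-axis deg -71.6
px [255. 265.] xy mm [552.8 158. ] size 81.8 47.5 long-axis deg 81.1
px [320. 265.] xy mm [552.7  -4.3] size 61.1 46.4 long-axis deg -2.7
px [300. 264.] xy mm [554.7  44. ] size 58.2 27.9 long-axis deg 0.0
px [379. 260.] xy mm [ 567.3 -154.8] size 82.4 47.7 long-axis deg -85.6
px [370. 221.] xy mm [ 666.1 -133.9] size 90.4 56.0 long-axis deg 80.3
```

```bash
python3 - <<'E'
import cv2
im=cv2.imread("pics/top0.png")
cv2.imwrite("pics/st.png",cv2.resize(im[220:380,145:245],None,fx=5,fy=3.7,interpolation=cv2.INTER_CUBIC))
cv2.imwrite("pics/wd.png",cv2.resize(im[210:365,410:505],None,fx=5,fy=3.8,interpolation=cv2.INTER_CUBIC))
cv2.imwrite("pics/sc.png",cv2.resize(im[190:245,245:330],None,fx=9,fy=9,interpolation=cv2.INTER_CUBIC))
E
```

```text
(no output)
```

View pics/st.png

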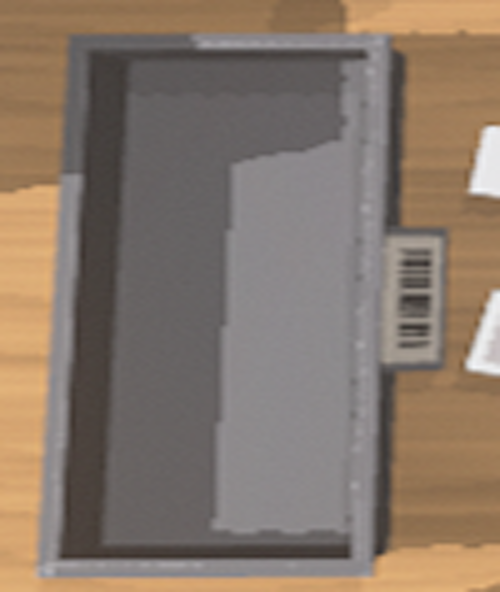

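View pics/wd.png

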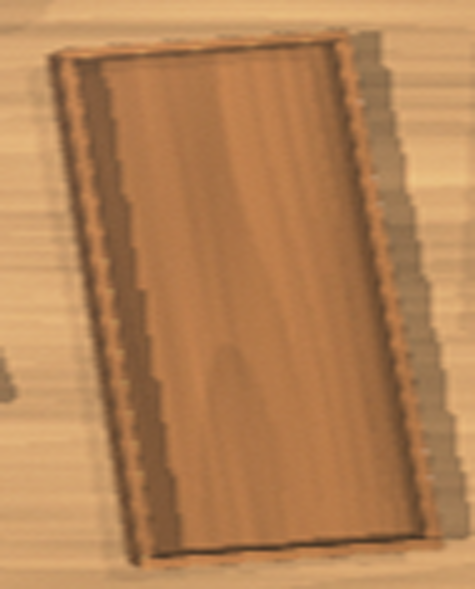

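View pics/sc.png

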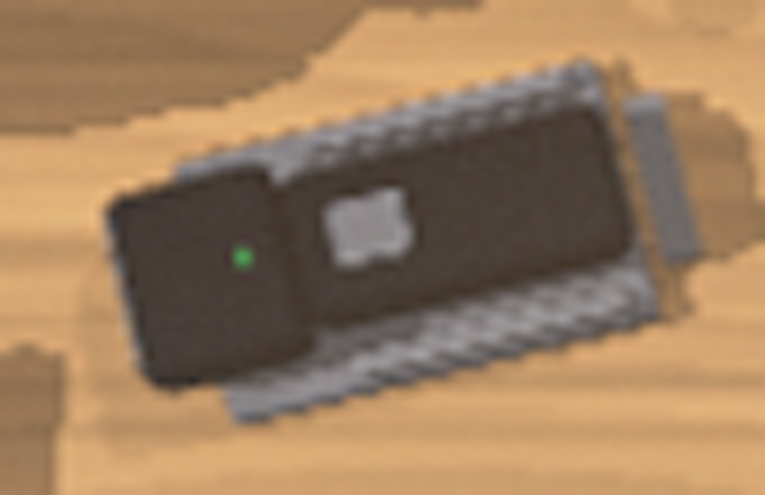

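```bash
python3 - <<'E'
from h import *
c=viewer.calibration("top")
def fit(pts,z,L,W,name):
    P=unproj(c,pts,z)[:,:2]*1000
    print(name,P.round(1).tolist()); ce=P.mean(0)
    ax=(P[0]+P[1]-P[2]-P[3])/2; print(" centre",ce.round(1),"len",np.linalg.norm(ax).round(1),"wid",np.linalg.norm((P[0]+P[3]-P[1]-P[2])/2).round(1),"far-axis deg",np.degrees(np.arctan2(ax[1],ax[0])).round(2))
s=lambda p,f,o:np.array(p,float)/np.array(f)+np.array(o)
fit(s([(70,37),(391,36),(373,576),(40,577)],(5,3.7),(145,220)),.064,345,150,"storage")
fit(s([(62,54),(348,33),(437,545),(145,563)],(5,3.8),(410,210)),.030,345,150,"wood")
# scanner: front L/R, rear R/L
fit(s([(106,200),(150,390),(640,255),(592,98)],(9,9),(245,190)),.047,146,50,"scanner")
print("label px->",unproj(c,s([(413,298)],(5,3.7),(145,220)),.05)*1000)
E
```

```text
storage [[639.3, 398.6], [640.0, 237.1], [286.1, 235.2], [284.9, 395.6]]
 centre [462.6 316.6] len 354.2 wid 161.0 far-axis deg 0.39
wood [[659.2, -268.8], [673.5, -416.1], [335.7, -443.9], [323.8, -299.6]]
 centre [ 498.  -357.1] len 337.9 wid 146.4 far-axis deg 4.98
scanner [[687.7, 156.3], [633.2, 142.8], [671.7, 4.6], [717.1, 18.3]]
 centre [677.4  80.5] len 142.2 wid 51.7 far-axis deg 103.82
label px-> [[464.23634404 224.05922078  50.        ]]
```

Request:
carry_out(slide=[[0.02,-0.04,0],[0.025,-0.042,0],[0.025,-0.042,0],[0.025,-0.042,0],[0.025,-0.042,0],[0.025,-0.042,0],[0.025,-0.042,0],[0.025,-0.042,0]], angular=[[0,0,-8],[0,0,-8],[0,0,-8],[0,0,-8],[0,0,-8],[0,0,-8],[0,0,-8],[0,0,-8]], grip=-1)

```text
t: 1.0
tool_pos: [0.3448, 0.3181, 0.2536]
tcp_rot: [-3.122, -0.304, 0.002]
ft_force: [1.1, -0.1, 0.5]
opening: 0.0855
```

```bash
cat >> h.py <<'E'
def goto(p,yaw,o=None):
    o=o or st(); M=R.from_rotvec(o["tcp_rot"]); y=np.radians(yaw)
    T=R.from_matrix(np.array([[np.cos(y),np.sin(y),0],[np.sin(y),-np.cos(y),0],[0,0,-1]]))
    d=np.array(p)-o["tool_pos"]; rv=np.degrees((T*M.inv()).as_rotvec())
    print("delta",d.round(4),"rot",rv.round(2),"q7 %.2f"%o["joint_pos"][6])
E
python3 -c "
from h import *
goto((.4336,.1508,.15),-13.7)"
```

```text
t1.00 pos [0.3448 0.3181 0.2536] zax [-0.002  0.005 -1.   ] xax yaw 11.12 F [ 1.15 -0.12  0.5 ] op 0.0855
delta [ 0.0888 -0.1673 -0.1036] rot [ -0.31  -0.04 -24.82] q7 -0.61
```

Request:
carry_out(slide=[[0.02,-0.038,-0.015],[0.02,-0.038,-0.02],[0.02,-0.038,-0.02],[0.02,-0.038,-0.02],[0.008,-0.015,-0.01],[0,0,0],[0,0,0]], angular=[[0,0,-8],[0,0,-8],[0,0,-8],[0,0,-1],[0,0,0],[0,0,0],[0,0,0]])

```text
t: 1.7
tool_pos: [0.438, 0.1381, 0.1681]
tcp_rot: [-3.103, 0.432, -0.009]
ft_force: [0.8, 0.0, -0.1]
opening: 0.0858
```

```bash
cat > ft.py <<'E'
from h import *
import cv2
fs=[];ts=[]
for i in range(8):
    o=r.get_obs(); fs.append(o["ft_force"]); ts.append(o["joint_torque"]); viewer.capture("wrist")
print("t%.2f"%o["t"],"F mean",np.mean(fs,0).round(3),"std",np.std(fs,0).round(3),"tau",np.mean(ts,0).round(3),"pos",o["tool_pos"].round(4))
E
python3 ft.py; python3 -c "
from h import *
goto((.4336,.1508,.034),-13.7)
cv2.imwrite('pics/w1.png',viewer.capture('wrist')[:,:,::-1])"
```

```text
t2.05 F mean [0.073 0.176 0.088] std [0.451 0.261 0.226] tau [ 3.9400e-01 -3.3106e+01  4.1090e+00 -2.1069e+01  3.0000e-03 -4.1000e-02
  9.0000e-03] pos [0.438  0.1392 0.1685]
t2.10 pos [0.438  0.1389 0.1684] zax [ 0.008  0.009 -1.   ] xax yaw -15.73 F [ 0.35 -0.03  0.07] op 0.0853
delta [-0.0044  0.0119 -0.1344] rot [-0.51  0.42  2.03] q7 -0.51
```

View pics/w1.png

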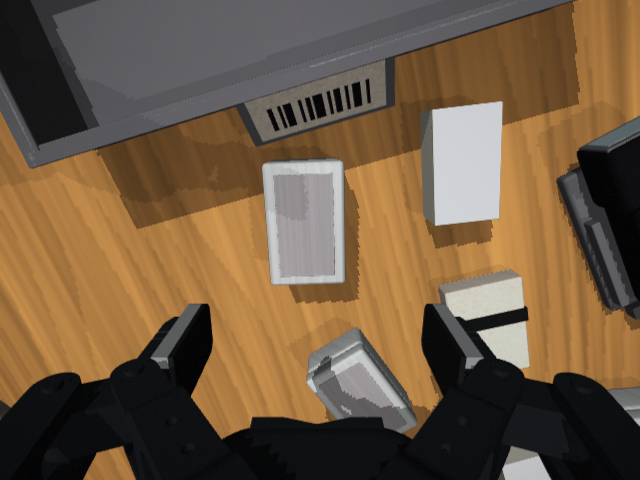

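```bash
python3 -c "
from h import *
c=viewer.calibration('wrist')
print(c['pose'][:3,3])
print(proj(c,[[.4336,.1508,.04],[.4376,-.0082,.04],[.438,.139,.168],[.438,.139,.03]]).round(0))"
```

```text
[0.45650086 0.21141718 0.28472775]
[[307. 225.]
 [366. 404.]
 [320. 340.]
 [317. 234.]]
```

Request:
carry_out(slide=[[-0.002,0.006,-0.02],[-0.002,0.006,-0.03],[0,0,-0.03],[0,0,-0.03],[0,0,-0.02],[0,0,-0.005],[0,0,0]], angular=[[-0.3,0.3,1],[-0.2,0.2,1],[0,0,0],[0,0,0],[0,0,0],[0,0,0],[0,0,0]])

```text
t: 2.85
tool_pos: [0.4356, 0.1545, 0.0307]
tcp_rot: [-3.115, 0.367, -0.005]
ft_force: [-0.2, -0.1, 0.8]
opening: 0.0855
```

```bash
python3 ft.py; python3 -c "
from h import *
goto((.4336,.1508,.034),-13.7)
cv2.imwrite('pics/w2.png',viewer.capture('wrist')[:,:,::-1])"
```

```text
t3.20 F mean [ 0.236 -0.189  0.129] std [0.498 0.493 0.529] tau [ 9.5000e-02 -4.3769e+01  5.3620e+00 -1.2297e+01 -1.9000e-02 -4.4000e-02
  1.3000e-02] pos [0.4364 0.155  0.0319]
t3.25 pos [0.4363 0.1549 0.0317] zax [ 0.006  0.006 -1.   ] xax yaw -13.44 F [-0.41  0.53  0.14] op 0.0852
delta [-0.0027 -0.0041  0.0023] rot [-0.34  0.33 -0.26] q7 -0.31
```

View pics/w2.png

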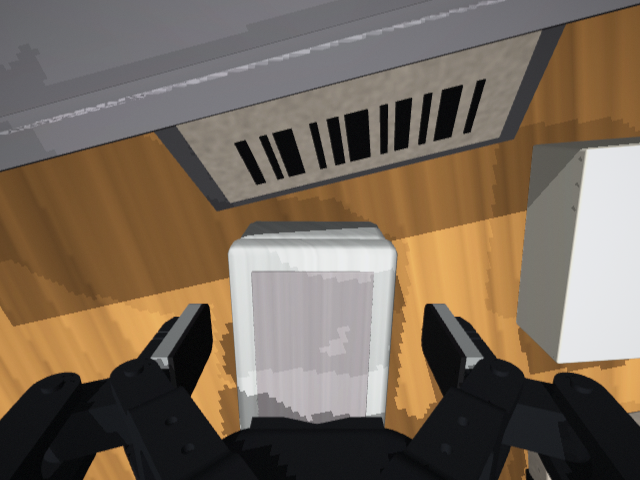

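Request:
carry_out(slide=[[-0.002,-0.003,0],[0,0,0],[0,0,0],[0,0,0],[0,0,0],[0,0,0],[0,0,0],[0,0,0]], angular=[[0,0,0],[0,0,0],[0,0,0],[0,0,0],[0,0,0],[0,0,0],[0,0,0],[0,0,0]], grip=1, grip_force=50)

```text
t: 4.1
tool_pos: [0.4342, 0.1517, 0.0322]
tcp_rot: [-3.113, 0.367, -0.009]
ft_force: [-0.8, -0.8, 1.6]
opening: 0.0557
```

Request:
carry_out(slide=[[0,0,0.01],[0,0,0.02],[0,0,0.025],[0,0,0.025],[0,0,0.02],[0,0,0.01],[0,0,0],[0,0,0]], angular=[[0,0,0],[0,0,0],[0,0,0],[0,0,0],[0,0,0],[0,0,0],[0,0,0],[0,0,0]])

```text
t: 4.9
tool_pos: [0.4323, 0.1504, 0.1479]
tcp_rot: [-3.114, 0.369, -0.004]
ft_force: [-0.9, 0.7, -1.3]
opening: 0.0552
```

```bash
python3 ft.py; python3 -c "
from h import *
goto((.462,.3166,.20),0)
cv2.imwrite('pics/w3.png',viewer.capture('wrist')[:,:,::-1])"
```

```text
t5.25 F mean [-0.004  0.118 -0.995] std [0.491 0.467 0.406] tau [-5.7000e-02 -3.5327e+01  4.4950e+00 -2.0145e+01  3.0000e-03 -1.2000e-02
 -4.0000e-03] pos [0.4323 0.1501 0.1475]
t5.30 pos [0.4324 0.1502 0.1476] zax [ 0.003  0.005 -1.   ] xax yaw -13.53 F [ 0.1   0.06 -1.2 ] op 0.0552
delta [0.0296 0.1664 0.0524] rot [-0.29  0.13 13.53] q7 -0.47
```

View pics/w3.png

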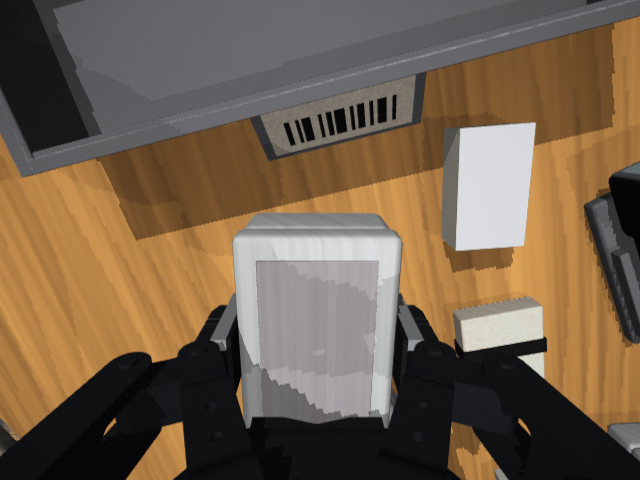

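```bash
sed -i 's/range(8)/range(int(__import__("sys").argv[1]))/' ft.py; python3 ft.py 30
```

```text
t6.80 F mean [ 0.039 -0.032 -0.636] std [0.53  0.393 0.459] tau [ 3.0000e-03 -3.4947e+01  4.4310e+00 -2.0083e+01 -3.0000e-03 -1.9000e-02
  0.0000e+00] pos [0.4326 0.1503 0.1481]
```

Request:
carry_out(slide=[[0.01,-0.025,0.005],[0.015,-0.04,0],[0.015,-0.043,0],[0.01,-0.043,0],[0,-0.043,0],[0,-0.043,0],[0,-0.043,0],[-0.01,-0.043,0]], angular=[[0,0,2],[0,0,2],[0,0,2],[0,0,2],[0,0,2],[0,0,2],[0,0,2],[0,0,2]])

```text
t: 7.65
tool_pos: [0.4759, -0.1763, 0.1539]
tcp_rot: [-3.132, -0.115, -0.01]
ft_force: [1.6, -0.2, -0.4]
opening: 0.0552
```

Request:
carry_out(slide=[[-0.015,-0.043,0],[-0.02,-0.043,0],[-0.02,-0.04,0],[-0.015,-0.03,0],[0,0,0],[0,0,0]], angular=[[0,0,1],[0,0,1],[0,0,0],[0,0,0],[0,0,0],[0,0,0]])

```text
t: 8.25
tool_pos: [0.3997, -0.3461, 0.1547]
tcp_rot: [-3.135, -0.157, -0.011]
ft_force: [1.5, 0.9, -0.5]
opening: 0.0554
```

```bash
python3 -c "
from h import *
goto((.398,-.366,.040),5)"; python3 look.py top2
```

```text
t8.25 pos [ 0.3997 -0.3461  0.1547] zax [ 0.007  0.003 -1.   ] xax yaw 5.72 F [ 1.46  0.88 -0.47] op 0.0554
delta [-0.0017 -0.0199 -0.1147] rot [-0.18  0.41 -0.72] q7 0.98
px [464. 332.] xy mm [ 387.1 -359.8] size 60.5 51.9 long-axis deg 0.2
px [381. 312.] xy mm [ 435.6 -157.4] size 90.4 55.5 long-axis deg -73.0
px [321. 311.] xy mm [437.6  -8.2] size 88.4 55.3 long-axis deg -71.6
px [255. 265.] xy mm [552.8 158. ] size 81.8 47.5 long-axis deg 81.1
px [320. 265.] xy mm [552.7  -4.3] size 61.1 46.4 long-axis deg -2.7
px [300. 264.] xy mm [554.7  44. ] size 58.2 27.9 long-axis deg 0.0
px [379. 260.] xy mm [ 567.3 -154.7] size 82.2 47.7 long-axis deg -85.6
px [370. 221.] xy mm [ 666.1 -133.9] size 90.4 56.0 long-axis deg 80.3
```

View pics/top2.png

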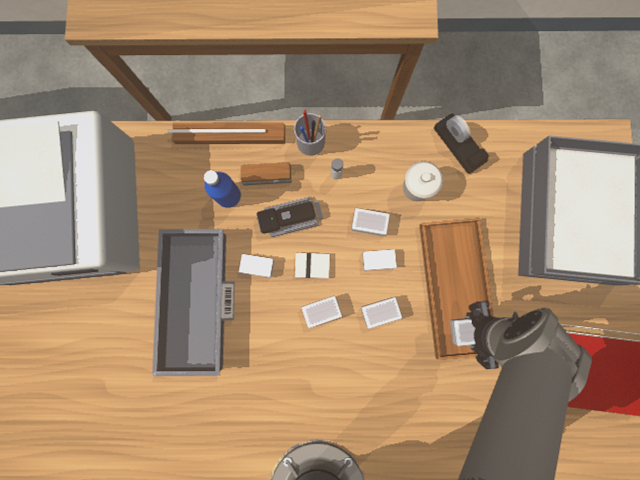

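Request:
carry_out(slide=[[-0.001,-0.01,-0.015],[-0.001,-0.01,-0.025],[0,0,-0.025],[0,0,-0.02],[0,0,-0.015],[0,0,-0.01],[0,0,0],[0,0,0]], angular=[[0,0.4,-0.7],[0,0,0],[0,0,0],[0,0,0],[0,0,0],[0,0,0],[0,0,0],[0,0,0]])

```text
t: 9.1
tool_pos: [0.4071, -0.3559, 0.0408]
tcp_rot: [-3.13, -0.168, -0.007]
ft_force: [0.6, 0.1, 0.4]
opening: 0.0554
```

```bash
python3 -c "
from h import *
goto((.398,-.366,.040),5)"
```

```text
t9.10 pos [ 0.4071 -0.3559  0.0408] zax [ 0.004  0.007 -1.   ] xax yaw 6.16 F [0.64 0.12 0.39] op 0.0554
delta [-0.0091 -0.0101 -0.0008] rot [-0.41  0.24 -1.16] q7 1.12
```

Request:
carry_out(slide=[[0,-0.004,-0.001],[0,0,0],[0,0,0],[0,0,0]], angular=[[0,0,-1],[0,0,0],[0,0,0],[0,0,0]])

```text
t: 9.5
tool_pos: [0.4089, -0.3609, 0.0422]
tcp_rot: [-3.134, -0.14, -0.013]
ft_force: [-0.4, -0.1, -0.4]
opening: 0.0553
```

Request:
carry_out(slide=[[0,0,0],[0,0,0],[0,0,0],[0,0,0]], angular=[[0,0,0],[0,0,0],[0,0,0],[0,0,0]], grip=-0.75)

```text
t: 9.9
tool_pos: [0.4091, -0.3614, 0.0429]
tcp_rot: [-3.135, -0.139, -0.015]
ft_force: [0.1, 0.1, -0.4]
opening: 0.0747
```

Request:
carry_out(slide=[[0,0,0.01],[0,0,0.02],[0,0,0.03],[0,0,0.03],[0,0,0.03],[0,0,0.005],[0,0,0]], angular=[[0,0,0],[0,0,0],[0,0,0],[0,0,0],[0,0,0],[0,0,0],[0,0,0]])

```text
t: 10.6
tool_pos: [0.4076, -0.361, 0.1752]
tcp_rot: [-3.134, -0.137, -0.014]
ft_force: [-0.6, 0.1, -0.7]
opening: 0.0749
```

```bash
python3 ft.py 16; python3 -c "
from h import *
goto((.4356,-.1574,.15),17)
cv2.imwrite('pics/w4.png',viewer.capture('wrist')[:,:,::-1])"
```

```text
t11.35 F mean [ 0.007 -0.163 -0.161] std [0.431 0.591 0.58 ] tau [-3.9000e-02 -4.3469e+01  6.9180e+00 -2.2505e+01 -7.0000e-03  2.1000e-02
 -7.0000e-03] pos [ 0.4072 -0.3609  0.1739]
t11.40 pos [ 0.4072 -0.3609  0.174 ] zax [ 0.006  0.006 -1.   ] xax yaw 5.00 F [ 0.28  0.67 -1.02] op 0.0747
delta [ 0.0284  0.2035 -0.024 ] rot [-0.36  0.34 12.  ] q7 0.98
```

View pics/w4.png

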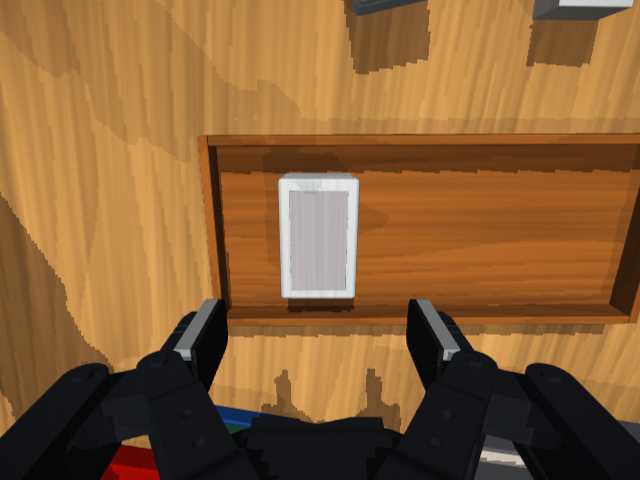

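Request:
carry_out(slide=[[0.004,0.03,0],[0.005,0.04,0],[0.006,0.04,0],[0.006,0.04,0],[0.004,0.03,-0.01],[0.002,0.01,-0.01],[0,0,0],[0,0,0]], angular=[[-0.2,0.2,2],[-0.2,0.2,3],[0,0,3],[0,0,3],[0,0,1],[0,0,0],[0,0,0],[0,0,0]], grip=-1)

```text
t: 12.25
tool_pos: [0.4344, -0.1675, 0.1548]
tcp_rot: [3.1, 0.47, 0.005]
ft_force: [-0.3, -0.1, 0.3]
opening: 0.0854
```

```bash
python3 look.py top3;python3 ft.py 6;  python3 -c "
from h import *
goto((.4356,-.1574,.033),17)"
```

```text
px [473. 323.] xy mm [ 409.8 -382.6] size 52.9 51.8 long-axis deg -85.5
px [375. 314.] xy mm [ 431.2 -142. ] size 57.7 54.8 long-axis deg -72.0
px [321. 311.] xy mm [437.6  -8.2] size 88.4 55.3 long-axis deg -71.6
px [255. 265.] xy mm [552.8 158. ] size 81.8 47.5 long-axis deg 81.1
px [320. 265.] xy mm [552.7  -4.3] size 61.1 46.4 long-axis deg -2.7
px [300. 265.] xy mm [554.1  44.6] size 60.9 27.7 long-axis deg -3.3
px [379. 260.] xy mm [ 567.3 -154.8] size 82.4 47.7 long-axis deg -85.6
px [370. 221.] xy mm [ 666.1 -133.9] size 90.4 56.0 long-axis deg 80.3
t12.55 F mean [-0.18   0.    -0.243] std [0.32  0.662 0.556] tau [-2.7100e-01 -3.5485e+01  3.9850e+00 -2.0452e+01  7.0000e-03 -2.2000e-02
  4.0000e-03] pos [ 0.4344 -0.1676  0.155 ]
t12.60 pos [ 0.4344 -0.1674  0.1549] zax [ 0.004 -0.005 -1.   ] xax yaw 17.21 F [ 0.65 -0.66 -0.62] op 0.0855
delta [ 0.0012  0.01   -0.1219] rot [ 0.28  0.24 -0.21] q7 0.73
```

Request:
carry_out(slide=[[0.001,0.005,-0.02],[0,0.004,-0.025],[0,0,-0.03],[0,0,-0.025],[0,0,-0.012],[0,0,-0.004],[0,0,0],[0,0,0]], angular=[[0.2,0.2,0],[0,0,0],[0,0,0],[0,0,0],[0,0,0],[0,0,0],[0,0,0],[0,0,0]])

```text
t: 13.4
tool_pos: [0.4384, -0.1614, 0.038]
tcp_rot: [3.103, 0.463, 0.012]
ft_force: [0.3, -0.3, 1.1]
opening: 0.0852
```

```bash
python3 ft.py 16;  python3 -c "
from h import *
goto((.4356,-.1574,.033),17)"
```

```text
t14.15 F mean [-0.062  0.104 -0.008] std [0.417 0.482 0.477] tau [ 2.1000e-02 -4.4236e+01  5.2850e+00 -1.2955e+01  4.0000e-03 -3.1000e-02
 -1.0000e-03] pos [ 0.4379 -0.161   0.0373]
t14.20 pos [ 0.4379 -0.1611  0.0373] zax [ 0.007 -0.003 -1.   ] xax yaw 16.98 F [ 0.55  0.92 -0.28] op 0.0856
delta [-0.0023  0.0037 -0.0043] rot [0.15 0.43 0.02] q7 0.87
```

Request:
carry_out(slide=[[-0.002,0.004,-0.005],[0,0,0],[0,0,0]], angular=[[0,0,0],[0,0,0],[0,0,0]])

```text
t: 14.5
tool_pos: [0.4356, -0.1566, 0.0317]
tcp_rot: [3.104, 0.463, 0.01]
ft_force: [-0.5, -0.4, 0.6]
opening: 0.0854
```

Request:
carry_out(slide=[[0,0,0],[0,0,0],[0,0,0],[0,0,0],[0,0,0],[0,0,0],[0,0,0],[0,0,0]], angular=[[0,0,0],[0,0,0],[0,0,0],[0,0,0],[0,0,0],[0,0,0],[0,0,0],[0,0,0]], grip=1, grip_force=60)

```text
t: 15.3
tool_pos: [0.4357, -0.1567, 0.0319]
tcp_rot: [3.104, 0.463, 0.011]
ft_force: [-0.3, -0.5, 1.5]
opening: 0.055
```

Request:
carry_out(slide=[[0,0,0.01],[0,0,0.02],[0,0,0.025],[0,0,0.025],[0,0,0.02],[0,0,0.01],[0,0,0],[0,0,0]], angular=[[0,0,0],[0,0,0],[0,0,0],[0,0,0],[0,0,0],[0,0,0],[0,0,0],[0,0,0]])

```text
t: 16.1
tool_pos: [0.4339, -0.1567, 0.1481]
tcp_rot: [3.105, 0.462, 0.009]
ft_force: [-0.7, 0.0, -0.9]
opening: 0.0553
```

```bash
python3 ft.py 20;  python3 -c "
from h import *
st()"
```

```text
t17.05 F mean [ 0.005 -0.193 -0.476] std [0.474 0.529 0.455] tau [-1.6000e-02 -3.5752e+01  4.2980e+00 -2.0179e+01  1.0000e-02 -2.2000e-02
 -1.0000e-03] pos [ 0.434  -0.1569  0.1482]
t17.10 pos [ 0.434  -0.1569  0.1482] zax [ 0.006 -0.002 -1.   ] xax yaw 16.90 F [ 0.26 -0.7  -0.87] op 0.0553
```

Request:
carry_out(slide=[[0.008,-0.02,0],[0.015,-0.04,0],[0.016,-0.043,0],[0.016,-0.043,0],[0.012,-0.03,0],[0.004,-0.01,0],[0,0,0],[0,0,0]], angular=[[0,0,-3],[0,0,-3],[0,0,-3],[0,0,-3],[0,0,0],[0,0,0],[0,0,0],[0,0,0]])

```text
t: 17.9
tool_pos: [0.5062, -0.3467, 0.147]
tcp_rot: [3.139, 0.132, 0.006]
ft_force: [-0.4, 0.3, 0.1]
opening: 0.0552
```

```bash
python3 -c "
from h import *
goto((.508,-.356,.041),5)"
```

```text
t17.90 pos [ 0.5062 -0.3467  0.147 ] zax [ 0.004  0.    -1.   ] xax yaw 4.81 F [-0.37  0.28  0.09] op 0.0552
delta [ 0.0018 -0.0093 -0.106 ] rot [-0.01  0.21  0.19] q7 0.89
```

Request:
carry_out(slide=[[0,-0.006,-0.015],[0,-0.004,-0.025],[0,0,-0.025],[0,0,-0.02],[0,0,-0.01],[0,0,-0.006],[0,0,0],[0,0,0]], angular=[[0,0.2,0],[0,0,0],[0,0,0],[0,0,0],[0,0,0],[0,0,0],[0,0,0],[0,0,0]])

```text
t: 18.7
tool_pos: [0.5055, -0.3479, 0.0395]
tcp_rot: [-3.132, -0.147, 0.001]
ft_force: [-0.3, -0.0, -1.1]
opening: 0.055
```

```bash
python3 -c "
from h import *
goto((.508,-.356,.041),5)"
```

```text
t18.70 pos [ 0.5055 -0.3479  0.0395] zax [-0.001  0.006 -1.   ] xax yaw 5.37 F [-0.28 -0.02 -1.06] op 0.0550
delta [ 0.0025 -0.0081  0.0015] rot [-0.35 -0.05 -0.37] q7 0.98
```

Fine where it is; release, rise, and go to the tin at (437.6, -8.2), keeping radius over 0.43.

Request:
carry_out(slide=[[0,0,0],[0,0,0],[0,0,0],[0,0,0],[0,0,0]], angular=[[0,0,0],[0,0,0],[0,0,0],[0,0,0],[0,0,0]], grip=-0.75)

```text
t: 19.2
tool_pos: [0.507, -0.3483, 0.0419]
tcp_rot: [-3.134, -0.148, -0.005]
ft_force: [-0.5, -1.1, -0.5]
opening: 0.0745
```

Request:
carry_out(slide=[[0,0,0.01],[0,0,0.02],[0,0,0.03],[0,0,0.03],[0,0,0.03],[0,0,0.005],[0,0,0]], angular=[[0,0,0],[0,0,0],[0,0,0],[0,0,0],[0,0,0],[0,0,0],[0,0,0]])

```text
t: 19.9
tool_pos: [0.5057, -0.3483, 0.1746]
tcp_rot: [-3.134, -0.146, -0.004]
ft_force: [-0.2, -0.2, -0.2]
opening: 0.0745
```

Request:
carry_out(slide=[[-0.003,0.03,0],[-0.008,0.043,0],[-0.009,0.043,0],[-0.009,0.043,0],[-0.009,0.043,0],[-0.009,0.043,0],[-0.009,0.043,0],[-0.008,0.035,0]], angular=[[0,0,0],[0,0,2],[0,0,2],[0,0,2],[0,0,2],[0,0,2],[0,0,2],[0,0,2]], grip=-1)

```text
t: 20.7
tool_pos: [0.4333, -0.02, 0.1697]
tcp_rot: [-3.097, -0.527, 0.008]
ft_force: [0.5, -0.1, -0.2]
opening: 0.0854
```

Request:
carry_out(slide=[[0,0,0],[0,0,0]], angular=[[0,0,0],[0,0,0]])

```text
t: 20.9
tool_pos: [0.4308, -0.015, 0.1682]
tcp_rot: [-3.092, -0.542, 0.013]
ft_force: [0.2, -1.2, 1.0]
opening: 0.0854
```

```bash
python3 -c "
from h import *
goto((.4376,-.0082,.033),18.4)"; python3 look.py top4
```

```text
t20.90 pos [ 0.4308 -0.015   0.1682] zax [-0.009  0.001 -1.   ] xax yaw 19.90 F [ 0.25 -1.24  0.96] op 0.0854
delta [ 0.0068  0.0068 -0.1352] rot [-0.06 -0.5  -1.5 ] q7 0.38
px [464. 323.] xy mm [ 409.7 -362. ] size 93.7 55.3 long-axis deg -85.2
px [457. 283.] xy mm [ 507.4 -349.4] size 88.4 54.0 long-axis deg -85.2
px [255. 265.] xy mm [552.8 158. ] size 81.8 47.5 long-axis deg 81.1
px [320. 265.] xy mm [552.7  -4.3] size 61.1 46.4 long-axis deg -2.7
px [300. 264.] xy mm [554.7  44. ] size 58.2 27.9 long-axis deg 0.0
px [379. 260.] xy mm [ 567.3 -154.8] size 82.4 47.7 long-axis deg -85.6
px [370. 221.] xy mm [ 666.1 -133.9] size 90.4 55.9 long-axis deg 80.4
```

View pics/top4.png

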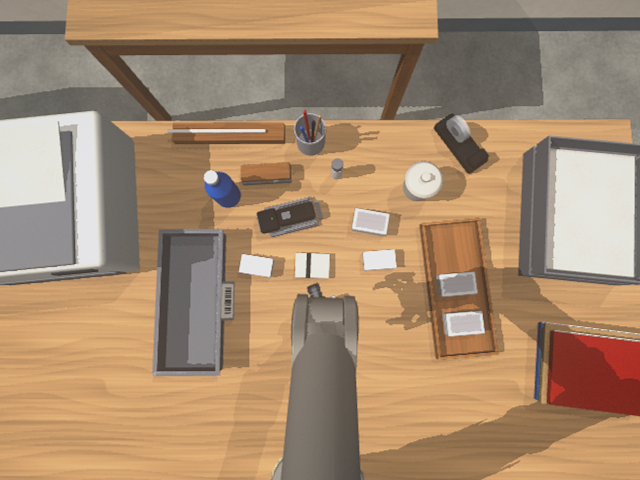

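Request:
carry_out(slide=[[0.004,0.004,-0.02],[0.002,0.002,-0.03],[0,0,-0.03],[0,0,-0.025],[0,0,-0.015],[0,0,-0.006],[0,0,0],[0,0,0]], angular=[[0,-0.4,-1.5],[0,0,0],[0,0,0],[0,0,0],[0,0,0],[0,0,0],[0,0,0],[0,0,0]])

```text
t: 21.75
tool_pos: [0.4399, -0.0199, 0.0371]
tcp_rot: [3.103, 0.469, 0.001]
ft_force: [0.3, 0.9, -0.0]
opening: 0.0854
```

```bash
cd .;python3 ft.py 6;  python3 -c "
from h import *
goto((.4376,-.0082,.032),18.4)
cv2.imwrite('pics/w5.png',viewer.capture('wrist')[:,:,::-1])"
```

```text
t22.00 F mean [ 0.223  0.074 -0.141] std [0.279 0.439 0.349] tau [ 1.4200e-01 -4.1676e+01  4.6740e+00 -1.2037e+01  9.0000e-03 -7.0000e-03
  3.0000e-03] pos [ 0.4401 -0.0188  0.0375]
t22.05 pos [ 0.44   -0.0188  0.0374] zax [ 0.002 -0.003 -1.   ] xax yaw 17.31 F [0.86 0.33 0.96] op 0.0854
delta [-0.0024  0.0106 -0.0054] rot [0.16 0.12 1.09] q7 0.54
```

View pics/w5.png

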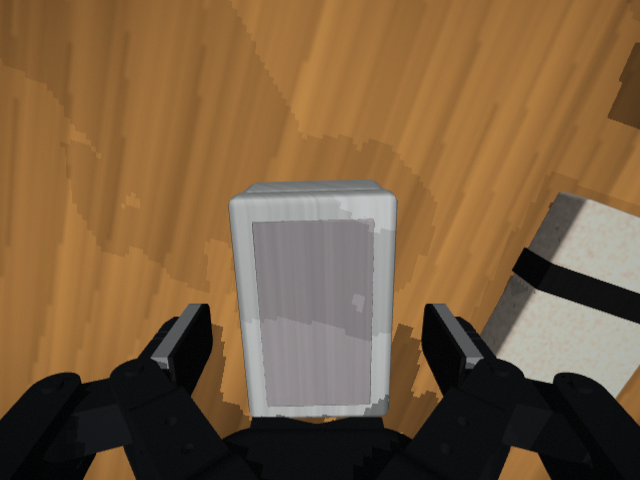

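Tin centred between the jaws, to be shifted about 10 mm along its length.

Request:
carry_out(slide=[[-0.002,0.01,-0.005],[0,0,0],[0,0,0],[0,0,0]], angular=[[0,0,1],[0,0,0],[0,0,0],[0,0,0]])

```text
t: 22.5
tool_pos: [0.4379, -0.0069, 0.0323]
tcp_rot: [3.098, 0.505, 0.004]
ft_force: [0.4, -0.5, -0.2]
opening: 0.0856
```

Request:
carry_out(slide=[[0,0,0],[0,0,0],[0,0,0],[0,0,0],[0,0,0],[0,0,0],[0,0,0],[0,0,0]], angular=[[0,0,0],[0,0,0],[0,0,0],[0,0,0],[0,0,0],[0,0,0],[0,0,0],[0,0,0]], grip=1, grip_force=60)

```text
t: 23.3
tool_pos: [0.4375, -0.0072, 0.0325]
tcp_rot: [3.099, 0.504, 0.002]
ft_force: [0.1, 0.8, 1.0]
opening: 0.055
```

Request:
carry_out(slide=[[0,0,0.01],[0,0,0.02],[0,0,0.025],[0,0,0.025],[0,0,0.02],[0,0,0.01],[0,0,0],[0,0,0]], angular=[[0,0,0],[0,0,0],[0,0,0],[0,0,0],[0,0,0],[0,0,0],[0,0,0],[0,0,0]])

```text
t: 24.1
tool_pos: [0.4343, -0.0084, 0.1475]
tcp_rot: [3.099, 0.5, -0.005]
ft_force: [-0.6, -0.0, -2.2]
opening: 0.0552
```

```bash
python3 ft.py 20;  python3 -c "
from h import *
goto((.40,.317,.148),0)"
```

```text
t25.05 F mean [-0.021  0.02  -2.515] std [0.45  0.537 0.456] tau [-1.5000e-02 -3.3770e+01  3.6060e+00 -2.0389e+01  2.4000e-02  1.4000e-02
 -1.0000e-03] pos [ 0.4347 -0.0085  0.1478]
t25.10 pos [ 0.4346 -0.0085  0.1477] zax [-0.002 -0.003 -1.   ] xax yaw 18.34 F [-0.05  0.4  -2.46] op 0.0551
delta [-3.460e-02  3.255e-01  3.000e-04] rot [  0.13  -0.16 -18.34] q7 0.38
```

Request:
carry_out(slide=[[0.006,0.025,0.003],[0.005,0.04,0],[0.003,0.042,0],[0,0.042,0],[0,0.042,0],[-0.005,0.042,0],[-0.01,0.04,0],[-0.015,0.03,0]], angular=[[0,0,-2],[0,0,-3],[0,0,-3],[0,0,-3],[0,0,-3],[0,0,-3],[0,0,-1],[0,0,0]])

```text
t: 25.9
tool_pos: [0.4194, 0.3009, 0.152]
tcp_rot: [3.14, -0.034, 0.002]
ft_force: [0.8, -0.0, -1.9]
opening: 0.0552
```

Request:
carry_out(slide=[[-0.015,0.008,0],[0,0,0],[0,0,0]], angular=[[0,0,0],[0,0,0],[0,0,0]])

```text
t: 26.2
tool_pos: [0.401, 0.3158, 0.1516]
tcp_rot: [-3.141, 0.017, -0.002]
ft_force: [1.0, -1.4, -3.0]
opening: 0.0548
```

```bash
python3 -c "
from h import *
goto((.40,.317,.037),0)"
```

```text
t26.20 pos [0.401  0.3158 0.1516] zax [ 0.001  0.    -1.   ] xax yaw -0.62 F [ 0.97 -1.42 -2.98] op 0.0548
delta [-0.001   0.0012 -0.1146] rot [-0.01  0.06  0.62] q7 -0.59
```

Request:
carry_out(slide=[[0,0,-0.015],[0,0,-0.025],[0,0,-0.025],[0,0,-0.02],[0,0,-0.015],[0,0,-0.008],[0,0,0],[0,0,0]], angular=[[0,0,0.6],[0,0,0],[0,0,0],[0,0,0],[0,0,0],[0,0,0],[0,0,0],[0,0,0]])

```text
t: 27.0
tool_pos: [0.4094, 0.3087, 0.0418]
tcp_rot: [-3.14, 0.021, -0.012]
ft_force: [0.8, -0.5, -3.1]
opening: 0.0554
```

```bash
python3 -c "
from h import *
goto((.40,.317,.037),0)
cv2.imwrite('pics/w6.png',viewer.capture('wrist')[:,:,::-1])"
```

```text
t27.00 pos [0.4094 0.3087 0.0418] zax [ 0.008  0.001 -1.   ] xax yaw -0.78 F [ 0.81 -0.55 -3.08] op 0.0554
delta [-0.0094  0.0083 -0.0048] rot [-0.07  0.44  0.78] q7 -0.47
```

View pics/w6.png

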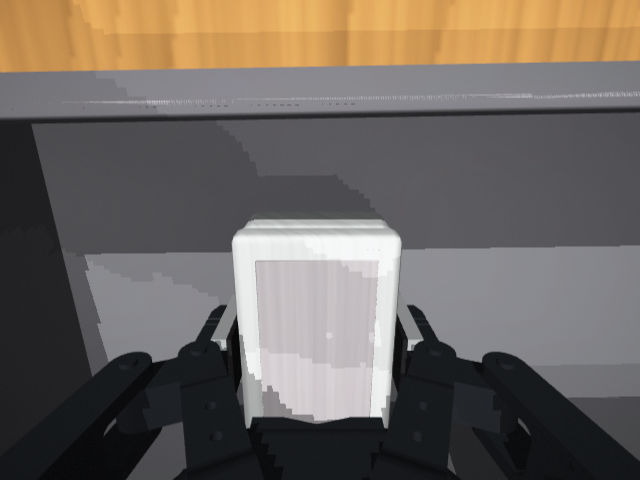

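Request:
carry_out(slide=[[-0.008,0.006,0],[0,0,-0.004],[0,0,0],[0,0,0],[0,0,0]], angular=[[0,0.4,0.6],[0,0,0],[0,0,0],[0,0,0],[0,0,0]])

```text
t: 27.55
tool_pos: [0.4016, 0.3171, 0.04]
tcp_rot: [-3.136, 0.001, -0.005]
ft_force: [0.2, 0.1, -3.2]
opening: 0.0552
```

```bash
python3 ft.py 5; python3 -c "
from h import *
goto((.40,.317,.037),0)"
```

```text
t27.75 F mean [ 0.163  0.102 -2.688] std [0.56  0.296 0.485] tau [-4.0000e-02 -4.9890e+01  5.9780e+00 -1.5272e+01  1.0000e-03 -1.6000e-02
  0.0000e+00] pos [0.4017 0.3168 0.0399]
t27.80 pos [0.4017 0.3169 0.0399] zax [ 0.003  0.005 -1.   ] xax yaw -0.08 F [-0.17  0.31 -3.21] op 0.0552
delta [-0.0017  0.0001 -0.0029] rot [-0.28  0.17  0.08] q7 -0.47
```

Still hanging free; lower 2.5 mm more, release and rise.

Request:
carry_out(slide=[[0,0,-0.0025],[0,0,0],[0,0,0]], angular=[[0,0,0],[0,0,0],[0,0,0]])

```text
t: 28.1
tool_pos: [0.4019, 0.317, 0.0378]
tcp_rot: [-3.136, 0.003, -0.004]
ft_force: [-0.3, 0.1, -0.2]
opening: 0.0548
```

Request:
carry_out(slide=[[0,0,0],[0,0,0],[0,0,0],[0,0,0],[0,0,0]], angular=[[0,0,0],[0,0,0],[0,0,0],[0,0,0],[0,0,0]], grip=-0.75)

```text
t: 28.6
tool_pos: [0.4027, 0.3174, 0.0379]
tcp_rot: [-3.135, 0.003, -0.007]
ft_force: [0.2, -0.8, -0.8]
opening: 0.0747
```

Request:
carry_out(slide=[[0,0,0.01],[0,0,0.02],[0,0,0.03],[0,0,0.03],[0,0,0.03],[0,0,0.01],[0,0,0]], angular=[[0,0,0],[0,0,0],[0,0,0],[0,0,0],[0,0,0],[0,0,0],[0,0,0]])

```text
t: 29.3
tool_pos: [0.4021, 0.3161, 0.1753]
tcp_rot: [-3.135, 0.005, -0.006]
ft_force: [0.6, 0.2, -0.4]
opening: 0.0747
```

```bash
python3 look.py top5; python3 -c "
from h import *
goto((.666,-.134,.18),-9.7)"
```

```text
px [190. 326.] xy mm [402.5 317.3] size 88.6 51.4 long-axis deg -89.9
px [465. 323.] xy mm [ 410.2 -363.9] size 90.1 54.5 long-axis deg -85.5
px [457. 284.] xy mm [ 506.8 -348.9] size 93.2 55.7 long-axis deg -84.8
px [255. 265.] xy mm [552.8 158. ] size 81.8 47.5 long-axis deg 81.1
px [320. 265.] xy mm [552.7  -4.3] size 61.1 46.4 long-axis deg -2.7
px [300. 265.] xy mm [554.1  44.7] size 60.9 27.5 long-axis deg -3.1
px [379. 260.] xy mm [ 567.3 -154.7] size 82.2 47.7 long-axis deg -85.6
px [370. 221.] xy mm [ 666.1 -133.9] size 90.4 56.0 long-axis deg 80.3
t29.35 pos [0.4019 0.3159 0.1747] zax [ 0.003  0.006 -1.   ] xax yaw -0.18 F [ 0.53 -0.4   0.46] op 0.0748
delta [ 0.2641 -0.4499  0.0053] rot [-0.31  0.2  -9.52] q7 -0.59
```

View pics/top5.png

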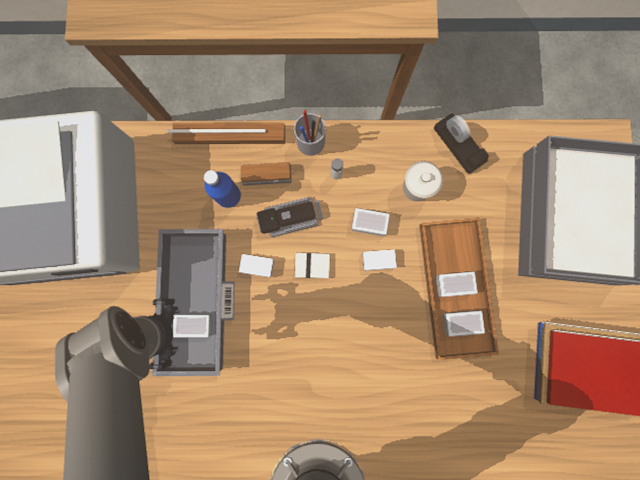

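```bash
python3 -c "
from h import *
c=viewer.calibration('top')
print(unproj(c,[(424,180)],.117)[:,:2],unproj(c,[(337,165)],.098)[:,:2],unproj(c,[(211,178)],.19)[:,:2])"
```

```text
[[ 0.75275445 -0.25566589]] [[ 0.79618057 -0.04745507]] [[0.7387563  0.23887678]]
```

Request:
carry_out(slide=[[0.012,-0.022,0],[0.022,-0.038,0],[0.024,-0.041,0],[0.024,-0.041,0],[0.024,-0.041,0],[0.024,-0.041,0],[0.024,-0.041,0],[0.024,-0.041,0]], angular=[[0,0,-1],[0,0,-1],[0,0,-1],[0,0,-1],[0,0,-1],[0,0,-1],[0,0,-1],[0,0,-1]], grip=-1)

```text
t: 30.15
tool_pos: [0.5748, 0.0055, 0.1635]
tcp_rot: [-3.134, 0.202, 0.02]
ft_force: [1.4, 0.8, -0.2]
opening: 0.0855
```

Request:
carry_out(slide=[[0.022,-0.038,0],[0.02,-0.034,0],[0.015,-0.025,0],[0.005,-0.01,0],[0,0,0],[0,0,0]], angular=[[0,0,-1],[0,0,0],[0,0,0],[0,0,0],[0,0,0],[0,0,0]])

```text
t: 30.75
tool_pos: [0.6347, -0.1139, 0.153]
tcp_rot: [3.128, -0.247, -0.042]
ft_force: [0.5, -0.5, 0.6]
opening: 0.0853
```

```bash
python3 look.py top6|tail -1; python3 -c "
from h import *
goto((.666,-.134,.033),-9.7)
cv2.imwrite('pics/w7.png',viewer.capture('wrist')[:,:,::-1])"
```

```text
px [300. 265.] xy mm [554.1  44.7] size 60.9 27.5 long-axis deg -3.1
t30.80 pos [ 0.6345 -0.1135  0.153 ] zax [-0.027 -0.002 -1.   ] xax yaw -9.00 F [-0.08  0.52  0.23] op 0.0853
delta [ 0.0315 -0.0205 -0.12  ] rot [ 0.1  -1.57 -0.7 ] q7 0.22
```

View pics/w7.png

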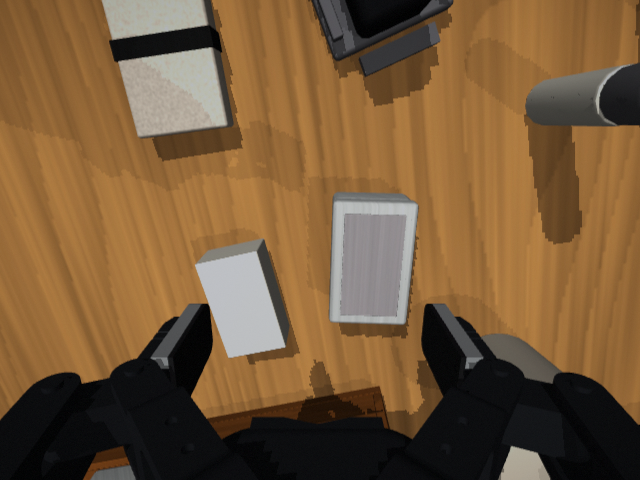

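Request:
carry_out(slide=[[0.015,-0.01,0.01],[0.015,-0.01,0],[0,0,0],[0,0,0]], angular=[[0,-1,-0.5],[0,-0.6,0],[0,0,0],[0,0,0]])

```text
t: 31.25
tool_pos: [0.6641, -0.1247, 0.1634]
tcp_rot: [-3.129, 0.244, 0.001]
ft_force: [0.3, 0.0, 0.5]
opening: 0.0853
```

```bash
python3 -c "
from h import *
goto((.666,-.134,.033),-9.7)"
```

```text
t31.25 pos [ 0.6641 -0.1247  0.1634] zax [-0.     0.003 -1.   ] xax yaw -8.93 F [0.3  0.01 0.45] op 0.0853
delta [ 0.0019 -0.0093 -0.1304] rot [-0.2  -0.01 -0.77] q7 0.24
```

Request:
carry_out(slide=[[0.002,-0.009,-0.01],[0,0,-0.025],[0,0,-0.03],[0,0,-0.025],[0,0,-0.015],[0,0,-0.006],[0,0,0],[0,0,0]], angular=[[0,0,-0.8],[0,0,0],[0,0,0],[0,0,0],[0,0,0],[0,0,0],[0,0,0],[0,0,0]])

```text
t: 32.05
tool_pos: [0.6631, -0.1313, 0.0468]
tcp_rot: [-3.125, 0.266, 0.004]
ft_force: [-0.2, 0.3, 0.1]
opening: 0.0856
```

```bash
python3 -c "
from h import *
goto((.666,-.134,.032),-9.7)
cv2.imwrite('pics/w8.png',viewer.capture('wrist')[:,:,::-1])"
```

```text
t32.05 pos [ 0.6631 -0.1313  0.0468] zax [-0.002  0.005 -1.   ] xax yaw -9.72 F [-0.2   0.26  0.13] op 0.0856
delta [ 0.0029 -0.0027 -0.0148] rot [-0.31 -0.12  0.02] q7 0.30
```

View pics/w8.png

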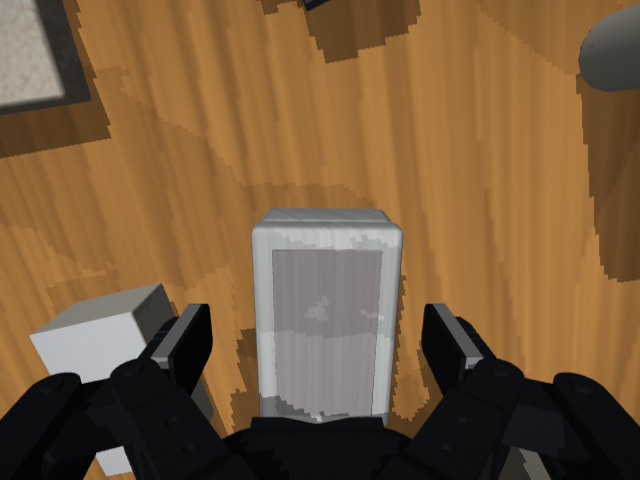

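Jaws straddle the tin at column ~325; the plain white block is clear of the left finger. Lower and close.

Request:
carry_out(slide=[[0.003,-0.003,-0.008],[0,0,-0.006],[0,0,0],[0,0,0]], angular=[[0,0,0],[0,0,0],[0,0,0],[0,0,0]])

```text
t: 32.5
tool_pos: [0.6685, -0.1351, 0.0346]
tcp_rot: [-3.125, 0.266, -0.004]
ft_force: [-0.6, 0.3, -0.0]
opening: 0.0854
```

Request:
carry_out(slide=[[0,0,0],[0,0,0],[0,0,0],[0,0,0],[0,0,0],[0,0,0],[0,0,0],[0,0,0]], angular=[[0,0,0],[0,0,0],[0,0,0],[0,0,0],[0,0,0],[0,0,0],[0,0,0],[0,0,0]], grip=1, grip_force=60)

```text
t: 33.3
tool_pos: [0.6686, -0.1349, 0.0352]
tcp_rot: [-3.125, 0.265, -0.005]
ft_force: [-0.3, -0.1, 0.5]
opening: 0.055
```

Request:
carry_out(slide=[[0,0,0.01],[0,0,0.02],[0,0,0.025],[0,0,0.025],[0,0,0.025],[0,0,0.015],[0,0,0],[0,0,0]], angular=[[0,0,0],[0,0,0],[0,0,0],[0,0,0],[0,0,0],[0,0,0],[0,0,0],[0,0,0]])

```text
t: 34.1
tool_pos: [0.6671, -0.1349, 0.1619]
tcp_rot: [-3.125, 0.267, -0.003]
ft_force: [0.2, -0.8, -1.0]
opening: 0.0548
```

```bash
python3 ft.py 24;  python3 -c "
from h import *
goto((.620,-.347,.148),5)"
```

```text
t35.25 F mean [ 0.028  0.154 -0.578] std [0.5   0.485 0.454] tau [-6.0000e-03 -6.0307e+01  1.0831e+01 -2.4324e+01 -6.0000e-03  3.0000e-03
 -0.0000e+00] pos [ 0.6673 -0.1351  0.1621]
t35.30 pos [ 0.6673 -0.1351  0.1621] zax [ 0.003  0.005 -1.   ] xax yaw -9.76 F [-0.41 -0.41 -0.91] op 0.0550
delta [-0.0473 -0.2119 -0.0141] rot [-0.3   0.11 14.76] q7 0.24
```

Request:
carry_out(slide=[[-0.015,-0.015,0.01],[-0.015,-0.035,0],[-0.012,-0.04,0],[-0.01,-0.043,0],[-0.005,-0.04,0],[0,-0.03,0],[0,-0.008,0],[0,0,0]], angular=[[0,0,2],[0,0,3],[0,0,3],[0,0,3],[0,0,3],[0,0,1],[0,0,0],[0,0,0]])

```text
t: 36.1
tool_pos: [0.6075, -0.3504, 0.1726]
tcp_rot: [-3.131, -0.169, -0.002]
ft_force: [0.2, 0.3, -0.9]
opening: 0.0552
```

```bash
python3 -c "
from h import *
goto((.6096,-.3475,.042),5)"
```

```text
t36.10 pos [ 0.6075 -0.3504  0.1726] zax [ 0.001  0.006 -1.   ] xax yaw 6.18 F [ 0.24  0.34 -0.88] op 0.0552
delta [ 0.0021  0.0029 -0.1306] rot [-0.34  0.05 -1.18] q7 0.80
```

Request:
carry_out(slide=[[0.002,0.003,-0.015],[0,0,-0.025],[0,0,-0.03],[0,0,-0.025],[0,0,-0.015],[0,0,-0.008],[0,0,0],[0,0,0]], angular=[[0,0,-1.2],[0,0,0],[0,0,0],[0,0,0],[0,0,0],[0,0,0],[0,0,0],[0,0,0]])

```text
t: 36.9
tool_pos: [0.6149, -0.3302, 0.0455]
tcp_rot: [-3.123, -0.149, -0.003]
ft_force: [0.2, 0.7, -1.0]
opening: 0.0551
```

```bash
python3 -c "
from h import *
goto((.6096,-.3475,.042),5)
cv2.imwrite('pics/w9.png',viewer.capture('wrist')[:,:,::-1])"
```

```text
t36.90 pos [ 0.6149 -0.3302  0.0455] zax [ 0.001  0.015 -1.   ] xax yaw 5.46 F [ 0.25  0.72 -1.03] op 0.0551
delta [-0.0053 -0.0173 -0.0035] rot [-0.85  0.08 -0.46] q7 0.82
```

View pics/w9.png

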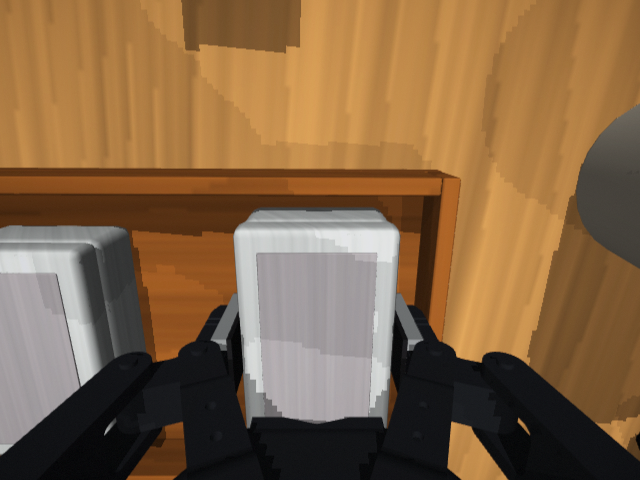

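Request:
carry_out(slide=[[-0.003,-0.007,0],[-0.003,-0.006,0],[0,0,0],[0,0,-0.002],[0,0,0],[0,0,0]], angular=[[-0.8,0,0],[0,0,0],[0,0,0],[0,0,0],[0,0,0],[0,0,0]])

```text
t: 37.55
tool_pos: [0.6098, -0.3471, 0.0478]
tcp_rot: [3.134, 0.146, 0.011]
ft_force: [0.0, -0.1, -0.7]
opening: 0.0553
```

```bash
python3 -c "
from h import *
goto((.6096,-.3475,.042),5)"
```

```text
t37.55 pos [ 0.6098 -0.3471  0.0478] zax [ 0.007 -0.004 -1.   ] xax yaw 5.33 F [ 0.01 -0.14 -0.7 ] op 0.0553
delta [-0.0002 -0.0004 -0.0058] rot [ 0.22  0.42 -0.33] q7 0.84
```

Request:
carry_out(slide=[[0,0,-0.003],[0,0,-0.003],[0,0,0],[0,0,0]], angular=[[0.2,0.4,0],[0,0,0],[0,0,0],[0,0,0]])

```text
t: 37.95
tool_pos: [0.6102, -0.347, 0.0423]
tcp_rot: [-3.138, -0.147, -0.0]
ft_force: [-0.5, 0.0, 2.2]
opening: 0.0549
```

```bash
python3 -c "
from h import *
goto((.6096,-.3475,.042),5)"
```

```text
t37.95 pos [ 0.6102 -0.347   0.0423] zax [ 0.  0. -1.] xax yaw 5.36 F [-0.53  0.    2.19] op 0.0549
delta [-0.0006 -0.0005 -0.0003] rot [-0.02  0.01 -0.36] q7 0.84
```

Touching floor. Release and rise, then go toward the scanner.

Request:
carry_out(slide=[[0,0,0],[0,0,0],[0,0,0],[0,0,0],[0,0,0]], angular=[[0,0,0],[0,0,0],[0,0,0],[0,0,0],[0,0,0]], grip=-0.7)

```text
t: 38.45
tool_pos: [0.6104, -0.3466, 0.0413]
tcp_rot: [-3.138, -0.147, -0.0]
ft_force: [-0.3, -0.0, 0.7]
opening: 0.0728
```

Request:
carry_out(slide=[[0,0,0.01],[0,0,0.02],[0,0,0.03],[0,0,0.03],[0,0,0.03],[0,0,0.015],[0,0,0]], angular=[[0,0,0],[0,0,0],[0,0,0],[0,0,0],[0,0,0],[0,0,0],[0,0,0]])

```text
t: 39.15
tool_pos: [0.6092, -0.3464, 0.1838]
tcp_rot: [-3.138, -0.146, 0.001]
ft_force: [-0.5, -0.0, -0.5]
opening: 0.0726
```

Request:
carry_out(slide=[[-0.01,0.03,0],[-0.005,0.045,0],[0.005,0.045,0],[0.01,0.045,0],[0.01,0.045,0],[0.01,0.045,0],[0.01,0.045,0],[0.01,0.04,0]], angular=[[0,0,1],[0,0,1],[0,0,1],[0,0,1],[0,0,1],[0,0,1],[0,0,1],[0,0,1]], grip=-1)

```text
t: 39.95
tool_pos: [0.64, -0.0029, 0.1751]
tcp_rot: [3.119, 0.349, -0.02]
ft_force: [1.2, -0.4, 0.3]
opening: 0.0855
```

```bash
python3 look.py top7; python3 -c "
from h import *
goto((.668,.08,.18),14)"
```

```text
px [190. 326.] xy mm [402.5 317.7] size 89.4 51.4 long-axis deg -89.9
px [464. 323.] xy mm [ 409.5 -362.1] size 93.8 55.6 long-axis deg -85.5
px [457. 284.] xy mm [ 506.7 -348.9] size 93.3 55.5 long-axis deg -85.0
px [253. 265.] xy mm [553.8 163.8] size 69.8 47.7 long-axis deg 80.7
px [379. 260.] xy mm [ 567.3 -154.7] size 82.2 47.7 long-axis deg -85.6
px [455. 242.] xy mm [ 611.8 -346.4] size 93.5 55.2 long-axis deg -84.5
t40.00 pos [0.6416 0.0074 0.1744] zax [-0.012  0.    -1.   ] xax yaw 13.41 F [ 1.55  7.7  -0.54] op 0.0854
delta [0.0264 0.0726 0.0056] rot [-0.02 -0.68  0.59] q7 0.35
```

View pics/top7.png

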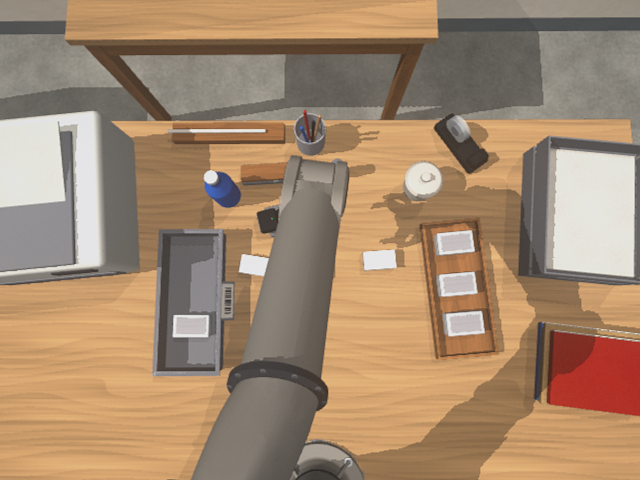

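Request:
carry_out(slide=[[0.01,0.02,0.01],[0.01,0.03,0],[0.006,0.015,0],[0,0,0],[0,0,0],[0,0,0]], angular=[[0,-0.6,0.6],[0,0,0],[0,0,0],[0,0,0],[0,0,0],[0,0,0]])

```text
t: 40.6
tool_pos: [0.6643, 0.0754, 0.1772]
tcp_rot: [3.116, 0.39, -0.019]
ft_force: [-0.3, -0.5, -0.4]
opening: 0.0853
```

```bash
python3 -c "
from h import *
goto((.6765,.0825,.05),14)
cv2.imwrite('pics/w10.png',viewer.capture('wrist')[:,:,::-1])
c=viewer.calibration('wrist')
u=np.array([np.cos(np.radians(103.8)),np.sin(np.radians(103.8))]);v=np.array([-u[1],u[0]]);o=np.array([.6765,.0825])
P=[list(o+a*u+b*v)+[z] for a,b,z in [(71,28,48),(71,-28,48),(21,28,48),(21,-28,48),(-75,22,46),(-75,-22,46)] for a,b,z in [(a/1000,b/1000,z/1000)]]
print(proj(c,P).round(0))"
```

```text
t40.60 pos [0.6643 0.0754 0.1772] zax [-0.012 -0.002 -1.   ] xax yaw 14.27 F [-0.29 -0.46 -0.4 ] op 0.0853
delta [ 0.0122  0.0071 -0.1272] rot [ 0.14 -0.7  -0.27] q7 0.26
[[300. 126.]
 [387. 126.]
 [301. 202.]
 [382. 203.]
 [309. 324.]
 [367. 325.]]
```

View pics/w10.png

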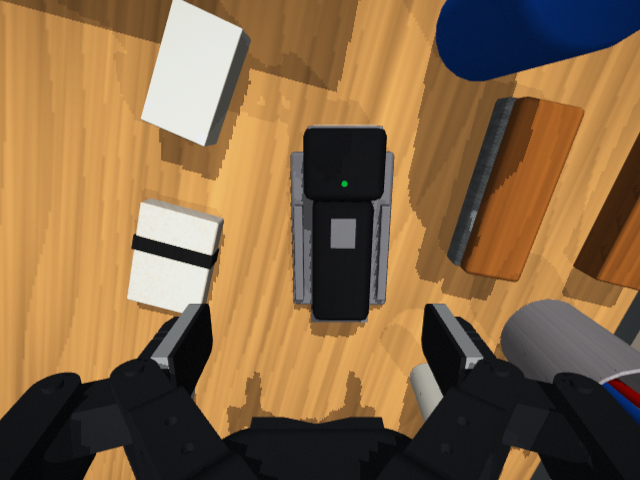

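Request:
carry_out(slide=[[0.006,0.005,-0.015],[0.006,0.004,-0.025],[0,0,-0.025],[0,0,-0.015],[0,0,-0.005],[0,0,0],[0,0,0]], angular=[[0.1,-0.7,-0.4],[0,0,0],[0,0,0],[0,0,0],[0,0,0],[0,0,0],[0,0,0]], grip=-0.6)

```text
t: 41.35
tool_pos: [0.6771, 0.0727, 0.0927]
tcp_rot: [3.117, 0.356, 0.006]
ft_force: [-0.2, 0.9, 0.8]
opening: 0.0684
```

```bash
python3 -c "
from h import *
goto((.677,.085,.05),13.8)
cv2.imwrite('pics/w11.png',viewer.capture('wrist')[:,:,::-1])"
```

```text
t41.35 pos [0.6771 0.0727 0.0927] zax [ 0.004 -0.004 -1.   ] xax yaw 13.04 F [-0.18  0.94  0.82] op 0.0684
delta [-0.0001  0.0123 -0.0427] rot [0.23 0.26 0.76] q7 0.29
```

View pics/w11.png

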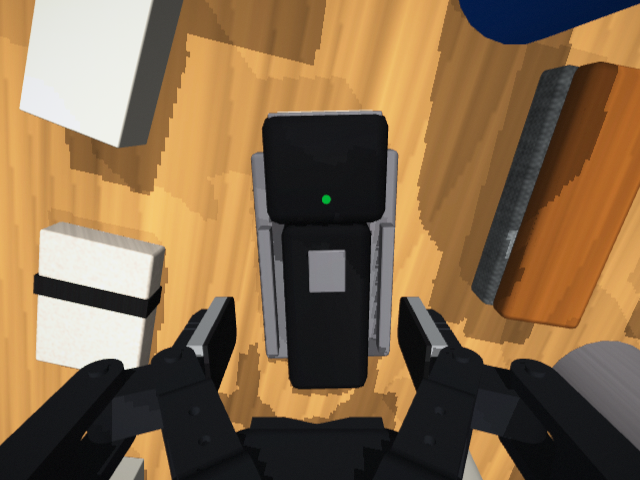

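```bash
python3 -c "
from h import *
c=viewer.calibration('wrist')
for uv,z,a in [((325.5,117),.048,71),((327,221),.048,21),((329,387),.046,-75)]:
    p=unproj(c,[uv],z)[0]; u=np.array([np.cos(np.radians(103.8)),np.sin(np.radians(103.8))]); print(p.round(4),(p[:2]-u*a/1000).round(4))
"
```

```text
[0.6616 0.1505 0.048 ] [0.6786 0.0816]
[0.6728 0.1068 0.048 ] [0.6778 0.0865]
[0.6958 0.0163 0.046 ] [0.6779 0.0892]
```

Request:
carry_out(slide=[[0,0.008,0],[0,0.006,-0.01],[0,0,-0.012],[0,0,-0.01],[0,0,-0.005],[0,0,0],[0,0,0]], angular=[[0.2,0.2,1],[0,0,0],[0,0,0],[0,0,0],[0,0,0],[0,0,0],[0,0,0]])

```text
t: 42.1
tool_pos: [0.6779, 0.0892, 0.0543]
tcp_rot: [-3.117, -0.389, -0.006]
ft_force: [-0.5, -0.4, 0.1]
opening: 0.0684
```

```bash
python3 -c "
from h import *
goto((.6775,.086,.05),14)"
```

```text
t42.10 pos [0.6779 0.0892 0.0543] zax [ 0.004  0.001 -1.   ] xax yaw 14.22 F [-0.51 -0.39  0.08] op 0.0684
delta [-0.0004 -0.0032 -0.0043] rot [-0.06  0.2  -0.22] q7 0.30
```

Request:
carry_out(slide=[[0,-0.003,-0.004],[0,0,0],[0,0,0]], angular=[[0,0.2,0],[0,0,0],[0,0,0]])

```text
t: 42.4
tool_pos: [0.6783, 0.0854, 0.0504]
tcp_rot: [-3.117, -0.388, -0.001]
ft_force: [0.5, 0.6, -0.1]
opening: 0.0687
```

```bash
python3 -c "
from h import *
goto((.6775,.086,.05),14)
cv2.imwrite('pics/w12.png',viewer.capture('wrist')[:,:,::-1])"
```

```text
t42.40 pos [0.6783 0.0854 0.0504] zax [ 0.001  0.001 -1.   ] xax yaw 14.18 F [ 0.46  0.62 -0.11] op 0.0687
delta [-0.0008  0.0006 -0.0004] rot [-0.05  0.03 -0.18] q7 0.30
```

View pics/w12.png

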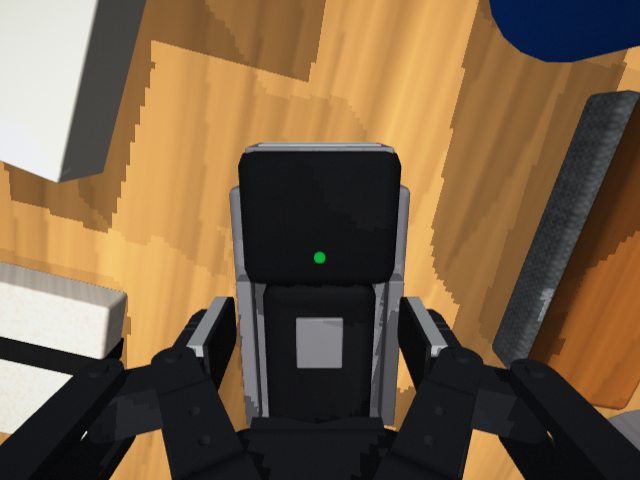

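Request:
carry_out(slide=[[0,0,0],[0,0,0],[0,0,0],[0,0,0],[0,0,0],[0,0,0],[0,0,0],[0,0,0]], angular=[[0,0,0],[0,0,0],[0,0,0],[0,0,0],[0,0,0],[0,0,0],[0,0,0],[0,0,0]], grip=1, grip_force=70)

```text
t: 43.25
tool_pos: [0.6786, 0.0853, 0.0513]
tcp_rot: [-3.117, -0.387, -0.002]
ft_force: [-0.1, 0.1, -0.1]
opening: 0.0425
```

```bash
python3 -c "
from h import *
st()
cv2.imwrite('pics/w13.png',viewer.capture('wrist')[:,:,::-1])"
```

```text
t43.25 pos [0.6786 0.0853 0.0513] zax [ 0.001  0.001 -1.   ] xax yaw 14.17 F [-0.1   0.11 -0.09] op 0.0425
```

View pics/w13.png

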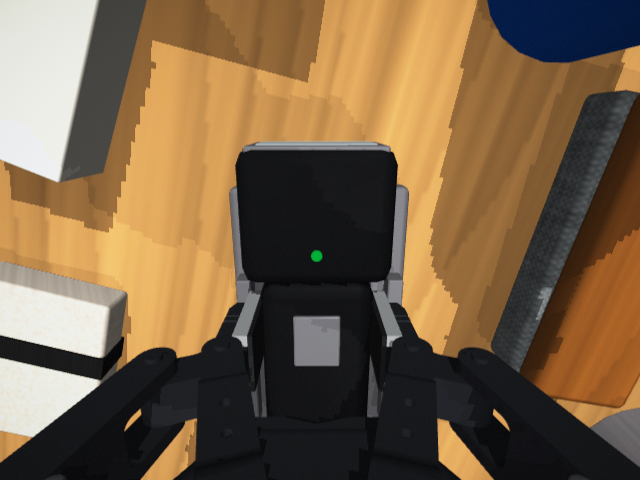

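Request:
carry_out(slide=[[0,0,0.005],[0,0,0.01],[0,0,0.02],[0,0,0.02],[0,0,0.02],[0,0,0.01],[0,0,0],[0,0,0]], angular=[[0,0,0],[0,0,0],[0,0,0],[0,0,0],[0,0,0],[0,0,0],[0,0,0],[0,0,0]])

```text
t: 44.1
tool_pos: [0.6774, 0.0852, 0.1416]
tcp_rot: [-3.117, -0.387, -0.001]
ft_force: [0.6, 0.8, -1.7]
opening: 0.0426
```

```bash
python3 ft.py 4; python3 -c "
from h import *
goto((.464,.052,.16),0.4)
cv2.imwrite('pics/w14.png',viewer.capture('wrist')[:,:,::-1])
cv2.imwrite('pics/s14.png',viewer.capture('scene')[100:400,250:560,::-1])"
```

```text
t44.25 F mean [ 0.507  0.229 -2.146] std [0.204 0.491 0.387] tau [-2.8000e-02 -6.3123e+01  8.9780e+00 -2.4629e+01  1.1000e-02  1.2000e-02
 -2.0000e-03] pos [0.677  0.0851 0.1408]
t44.30 pos [0.677  0.0851 0.1407] zax [-0.001  0.001 -1.   ] xax yaw 14.16 F [ 0.21 -0.65 -1.92] op 0.0426
delta [-0.213  -0.0331  0.0193] rot [ -0.04  -0.08 -13.76] q7 0.27
```

View pics/w14.png

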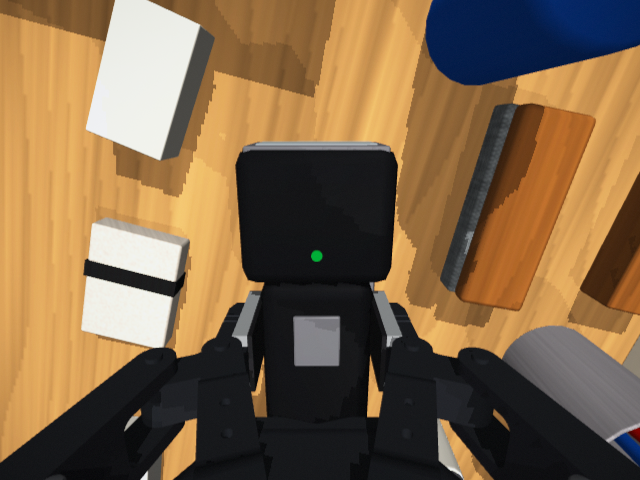

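View pics/s14.png

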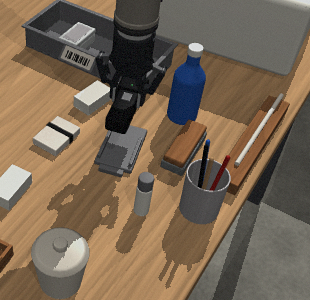

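Request:
carry_out(slide=[[-0.015,-0.003,0.005],[-0.03,-0.005,0],[-0.035,-0.005,0],[-0.035,-0.005,0],[-0.035,-0.005,0],[-0.03,-0.005,0],[-0.02,-0.003,0],[-0.005,0,0]], angular=[[0,0,-2],[0,0,-3],[0,0,-3],[0,0,-3],[0,0,-2.5],[0,0,0],[0,0,0],[0,0,0]])

```text
t: 45.2
tool_pos: [0.4638, 0.0523, 0.1425]
tcp_rot: [3.14, 0.002, -0.007]
ft_force: [-0.3, -0.3, -2.2]
opening: 0.0427
```

Request:
carry_out(slide=[[0,0,0],[0,0,0],[0,0,0]], angular=[[0,0,0],[0,0,0],[0,0,0]])

```text
t: 45.5
tool_pos: [0.466, 0.053, 0.1429]
tcp_rot: [3.141, 0.003, -0.003]
ft_force: [0.2, 1.0, -1.6]
opening: 0.0421
```

```bash
python3 -c "
from h import *
goto((.464,.052,.0725),0.4)
cv2.imwrite('pics/w15.png',viewer.capture('wrist')[:,:,::-1])"
```

```text
t45.50 pos [0.466  0.053  0.1429] zax [-0.002 -0.001 -1.   ] xax yaw 0.12 F [ 0.21  0.97 -1.64] op 0.0421
delta [-0.002  -0.001  -0.0704] rot [ 0.04 -0.12  0.28] q7 0.00
```

View pics/w15.png

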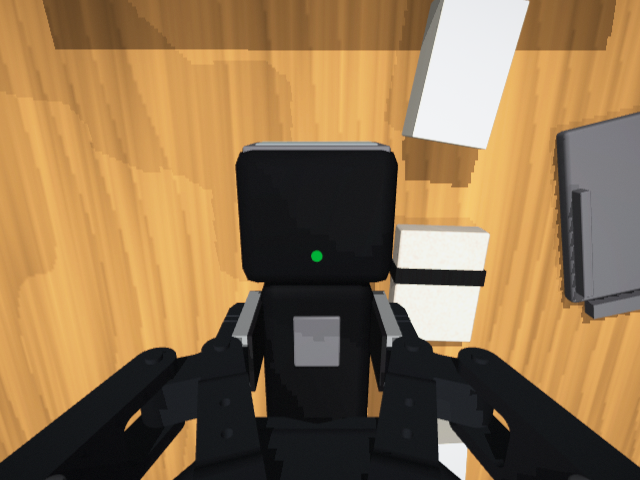

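Request:
carry_out(slide=[[-0.001,0,-0.01],[-0.001,0,-0.02],[0,0,-0.02],[0,0,-0.012],[0,0,-0.005],[0,0,0],[0,0,0],[0,0,0]], angular=[[0,0,0.3],[0,0,0],[0,0,0],[0,0,0],[0,0,0],[0,0,0],[0,0,0],[0,0,0]])

```text
t: 46.35
tool_pos: [0.4678, 0.0533, 0.0719]
tcp_rot: [3.14, 0.014, 0.002]
ft_force: [-0.4, -0.4, -0.7]
opening: 0.0426
```

```bash
python3 -c "
from h import *
goto((.464,.052,.0725),0.4)
cv2.imwrite('pics/w16.png',viewer.capture('wrist')[:,:,::-1])
cv2.imwrite('pics/s16.png',cv2.resize(viewer.capture('scene')[100:300,200:420,::-1],None,fx=3,fy=3))"
```

```text
t46.35 pos [0.4678 0.0533 0.0719] zax [ 0.002 -0.001 -1.   ] xax yaw 0.50 F [-0.41 -0.44 -0.73] op 0.0426
delta [-0.0038 -0.0013  0.0006] rot [ 0.08  0.09 -0.1 ] q7 0.10
```

View pics/w16.png

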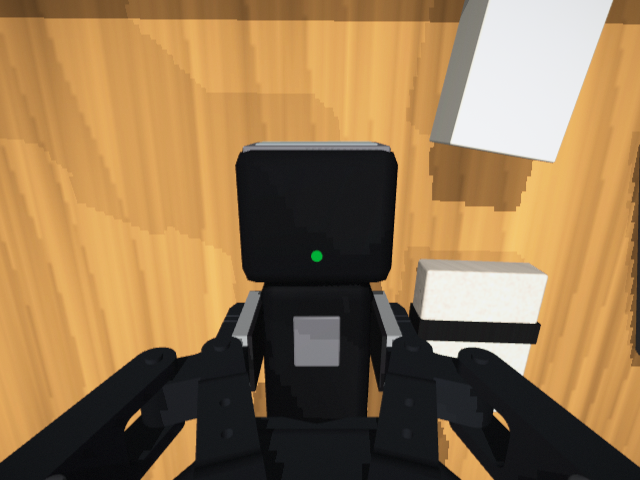

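View pics/s16.png

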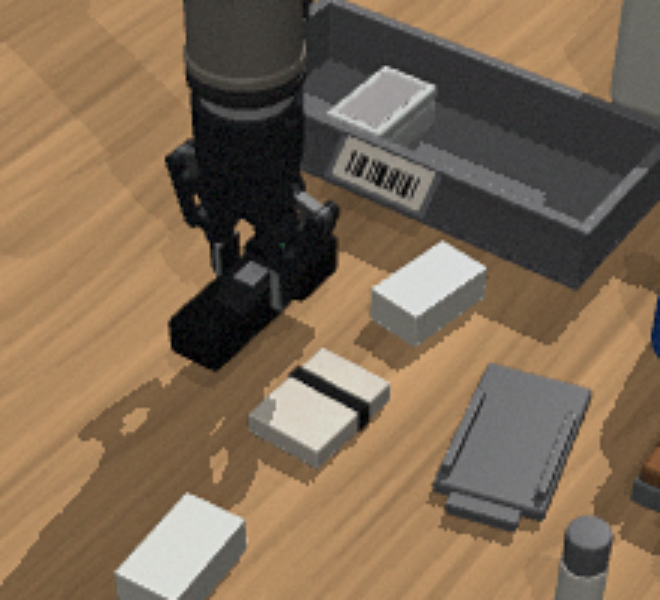

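Request:
carry_out(slide=[[-0.003,0,0],[0,0,0],[0,0,0],[0,0,0],[0,0,0],[0,0,0],[0,0,0],[0,0,0]], angular=[[0,0,0],[0,0,0],[0,0,0],[0,0,0],[0,0,0],[0,0,0],[0,0,0],[0,0,0]])

```text
t: 47.25
tool_pos: [0.4652, 0.0538, 0.0733]
tcp_rot: [3.141, 0.014, 0.007]
ft_force: [-0.5, -0.1, -0.7]
opening: 0.0424
```

Request:
carry_out(slide=[[0,0,0],[0,0,0],[0,0,0],[0,0,0],[0,0,0],[0,0,0],[0,0,0],[0,0,0]], angular=[[0,0,0],[0,0,0],[0,0,0],[0,0,0],[0,0,0],[0,0,0],[0,0,0],[0,0,0]])

```text
t: 48.05
tool_pos: [0.4652, 0.0537, 0.0732]
tcp_rot: [3.141, 0.014, 0.006]
ft_force: [-0.2, -0.7, -1.0]
opening: 0.0424
```

Request:
carry_out(slide=[[0,0,0],[0,0,0],[0,0,0],[0,0,0],[0,0,0],[0,0,0],[0,0,0],[0,0,0]], angular=[[0,0,0],[0,0,0],[0,0,0],[0,0,0],[0,0,0],[0,0,0],[0,0,0],[0,0,0]])

```text
t: 48.85
tool_pos: [0.4652, 0.0537, 0.0732]
tcp_rot: [3.141, 0.014, 0.006]
ft_force: [-0.4, -0.1, -1.8]
opening: 0.0426
```

```bash
python3 -c "
from h import *
o=st(); print(o['joint_vel'].round(4))
c=viewer.calibration('scene'); print(unproj(c,[(200+383/3,100+176/3)],.05))
cw=viewer.calibration('wrist')
for uv,z,a in [((317,148),.0325+.036,71),((317,281),.0325+.036,21)]:
    print(unproj(cw,[uv],z)[0].round(4))"
```

```text
t48.85 pos [0.4652 0.0537 0.0732] zax [ 0.004 -0.    -1.   ] xax yaw 0.52 F [-0.44 -0.14 -1.81] op 0.0426
[-0.0022 -0.0011 -0.0023  0.0007 -0.0003 -0.0019  0.0017]
[[0.46700135 0.22334977 0.05      ]]
[0.4632 0.1228 0.0685]
[0.4637 0.0761 0.0685]
```

Request:
carry_out(slide=[[0,0,0.01],[0,0,0.02],[0,0,0.02],[0,0,0.02],[0,0,0.01],[0,0,0],[0,0,0]], angular=[[0,0,0],[0,0,0],[0,0,0],[0,0,0],[0,0,0],[0,0,0],[0,0,0]])

```text
t: 49.55
tool_pos: [0.4644, 0.0531, 0.1581]
tcp_rot: [3.141, 0.013, 0.005]
ft_force: [-0.1, 0.7, -1.2]
opening: 0.0423
```

Request:
carry_out(slide=[[0.015,0.003,0],[0.03,0.005,0],[0.035,0.005,0],[0.035,0.005,0],[0.035,0.005,0],[0.03,0.005,0],[0.02,0.003,0],[0.005,0,0]], angular=[[0,0,2],[0,0,3],[0,0,3],[0,0,3],[0,0,2.5],[0,0,0],[0,0,0],[0,0,0]])

```text
t: 50.35
tool_pos: [0.6695, 0.0851, 0.1465]
tcp_rot: [3.116, 0.4, -0.024]
ft_force: [-1.0, 0.3, -3.3]
opening: 0.0424
```

Request:
carry_out(slide=[[0,0,0],[0,0,0],[0,0,0]], angular=[[0,0,0],[0,0,0],[0,0,0]])

```text
t: 50.65
tool_pos: [0.6666, 0.0842, 0.1432]
tcp_rot: [3.115, 0.398, -0.034]
ft_force: [-0.4, -0.5, -1.6]
opening: 0.0427
```

```bash
python3 -c "
from h import *
goto((.6786,.0853,.0515),14.17)
cv2.imwrite('pics/w17.png',viewer.capture('wrist')[:,:,::-1])"
```

```text
t50.65 pos [0.6666 0.0842 0.1432] zax [-0.021 -0.003 -1.   ] xax yaw 14.57 F [-0.39 -0.47 -1.63] op 0.0427
delta [ 0.012   0.0011 -0.0917] rot [ 0.19 -1.22 -0.4 ] q7 0.28
```

View pics/w17.png

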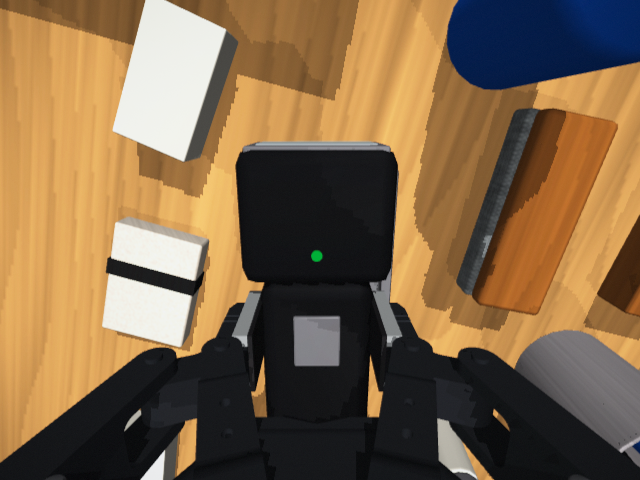

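Request:
carry_out(slide=[[0.006,0.001,0],[0.006,0,0],[0,0,0],[0,0,-0.015],[0,0,-0.02],[0,0,-0.015],[0,0,0],[0,0,0]], angular=[[0.2,-0.6,-0.4],[0,-0.6,0],[0,0,0],[0,0,0],[0,0,0],[0,0,0],[0,0,0],[0,0,0]])

```text
t: 51.5
tool_pos: [0.678, 0.0854, 0.0901]
tcp_rot: [-3.116, -0.387, -0.002]
ft_force: [-1.3, -0.5, -0.3]
opening: 0.0421
```

```bash
python3 -c "
from h import *
goto((.6786,.0853,.0515),14.17)"
```

```text
t51.50 pos [0.678  0.0854 0.0901] zax [ 0.001  0.001 -1.   ] xax yaw 14.15 F [-1.28 -0.47 -0.26] op 0.0421
delta [ 0.0006 -0.0001 -0.0386] rot [-0.08  0.08  0.02] q7 0.30
```

Request:
carry_out(slide=[[0,0,-0.01],[0,0,-0.012],[0,0,-0.008],[0,0,-0.004],[0,0,0],[0,0,0]], angular=[[0,0,0],[0,0,0],[0,0,0],[0,0,0],[0,0,0],[0,0,0]])

```text
t: 52.1
tool_pos: [0.6786, 0.0855, 0.054]
tcp_rot: [-3.116, -0.387, -0.005]
ft_force: [0.3, -0.7, -1.8]
opening: 0.0427
```

```bash
python3 -c "
from h import *
goto((.6786,.0853,.0515),14.17)"
```

```text
t52.10 pos [0.6786 0.0855 0.054 ] zax [ 0.003  0.002 -1.   ] xax yaw 14.14 F [ 0.32 -0.66 -1.79] op 0.0427
delta [-0.     -0.0002 -0.0025] rot [-0.1   0.16  0.02] q7 0.32
```

Lower 2 mm, open moderately (fingers stay above the rails), rise.

Request:
carry_out(slide=[[0,0,-0.002],[0,0,0],[0,0,0]], angular=[[0,0,0],[0,0,0],[0,0,0]])

```text
t: 52.4
tool_pos: [0.6793, 0.0855, 0.0528]
tcp_rot: [-3.116, -0.387, -0.007]
ft_force: [0.7, -0.3, -1.6]
opening: 0.0426
```

Request:
carry_out(slide=[[0,0,0],[0,0,0],[0,0,0],[0,0,0],[0,0,0],[0,0,0]], angular=[[0,0,0],[0,0,0],[0,0,0],[0,0,0],[0,0,0],[0,0,0]], grip=-0.6)

```text
t: 53.0
tool_pos: [0.6806, 0.0856, 0.0545]
tcp_rot: [-3.116, -0.386, -0.012]
ft_force: [-0.3, -0.8, 0.0]
opening: 0.0683
```

Request:
carry_out(slide=[[0,0,0.01],[0,0,0.02],[0,0,0.03],[0,0,0.03],[0,0,0.03],[0,0,0.03],[0,0,0.01],[0,0,0]], angular=[[0,0,0],[0,0,0],[0,0,0],[0,0,0],[0,0,0],[0,0,0],[0,0,0],[0,0,0]])

```text
t: 53.8
tool_pos: [0.6792, 0.0847, 0.224]
tcp_rot: [-3.116, -0.385, -0.012]
ft_force: [0.5, -0.6, -0.2]
opening: 0.0684
```

```bash
python3 -c "
from h import *
st()
cv2.imwrite('pics/w18.png',viewer.capture('wrist')[:,:,::-1])
cv2.imwrite('pics/s18.png',viewer.capture('scene')[:,:,::-1])"
```

```text
t53.80 pos [0.6792 0.0847 0.224 ] zax [ 0.007  0.003 -1.   ] xax yaw 14.08 F [ 0.51 -0.61 -0.21] op 0.0684
```

View pics/w18.png

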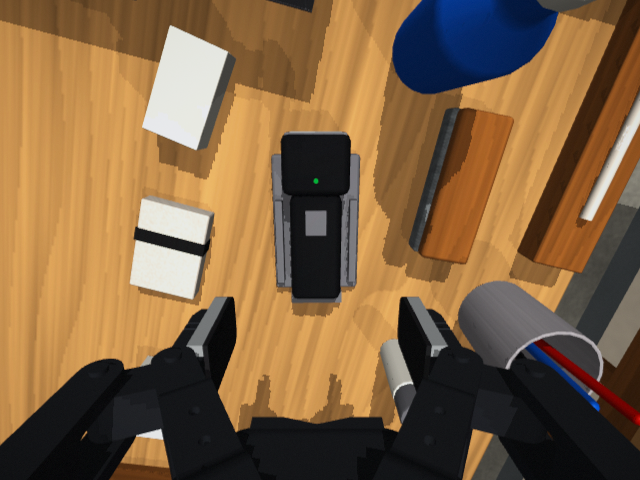

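View pics/s18.png

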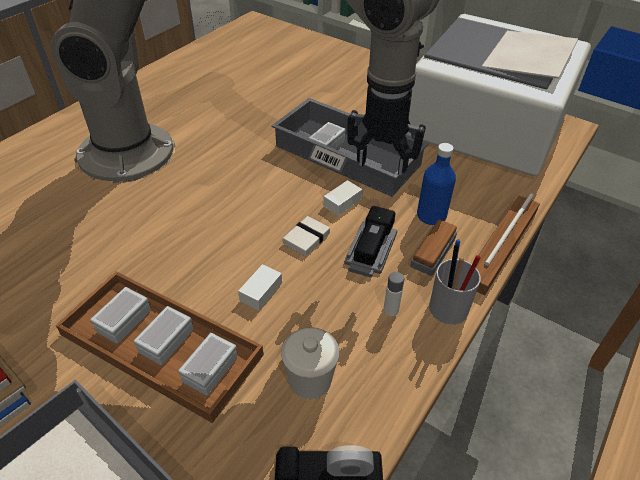

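```bash
python3 look.py top9; python3 -c "
from bench import hand_in
print(hand_in())"
```

```text
px [183. 326.] xy mm [402.4 335.8] size 53.3 51.4 long-axis deg -89.9
px [464. 323.] xy mm [ 409.8 -362. ] size 93.9 55.1 long-axis deg -85.2
px [457. 284.] xy mm [ 506.7 -348.8] size 93.6 55.5 long-axis deg -85.0
px [320. 265.] xy mm [552.7  -4.3] size 61.1 46.4 long-axis deg -2.7
px [300. 265.] xy mm [554.1  44.6] size 60.9 27.7 long-axis deg -3.3
px [379. 260.] xy mm [ 567.3 -154.7] size 82.2 47.7 long-axis deg -85.6
px [455. 242.] xy mm [ 611.7 -346.3] size 93.8 55.0 long-axis deg -84.8
the job is handed in; nothing more can be done
None
```

I sorted all four tins, scanned the label, put the scanner back in its cradle and handed the job in at about 54 s. `hand_in()` reports no verdict, so success isn't confirmed.

- **Tins:** Lifted, three tins pulled about 0.64, 0.48 and 0.58 N, so I took them as empty and laid them in the wooden tray. The fourth pulled 2.5 N, so it was full and went in the grey storage tray. The last pictures show all four flat, apart from each other and released.
- **Scan:** I held the scanner steady for about 2.5 s. From my measurements the window was about 98 mm from the card and 2–3 mm off its centre line; nothing independent confirmed the read.
- **Scanner back home:** The last wrist picture shows it lying between the cradle rails, facing the way it was. I set it down within about 2 mm of where I picked it up.
- **Other things on the desk:** Nothing else looks moved in the last pictures.
- **Unlisted blocks:** Two plain white blocks, about 82 x 48 mm with no lid, stood among the tins. They didn't match the tins' size or look, so I left them where they were.
- **Last check:** The final top view gave the full tin as only 53 mm long, and its position 18 mm off. I think the arm was hiding part of it, because the earlier clear views showed it in place.

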